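# Make up bolt kits and snap their covers shut

### The arm

A 6-joint arm with a two-finger parallel gripper is mounted at the origin on a cart in front of the work surface, level with it; the furniture and walls round the work are solid. World frame = base frame: x ahead of the robot, y to its left, z up, the work surface at z = 0. Lengths are in m, angles in rad, forces in N, time in s.
With the tool pointing down it reaches from about 0.375 to 0.975 m from the base axis. Payload 3.8 kg.
Tool frame: the origin (TCP) lies at the very end of the fingers, on their centre line; the grasp point (between the pads) lies 19 mm behind it; z points along the fingers, y is the line along which they close (so a half turn about z gives the same grasp; the last joint's range is limited). The gripper opens to 85 mm and grips with 20 to 120 N. Pads are 22 mm wide; open, the fingers measure 114 mm over their backs; the gripper's body (76 mm by 85 mm) begins 54 mm behind the grasp point. The pads swing forward as they close: fully open they stand 13 mm farther back than shut.
Start: joints at [1.224, 0.264, 1.604, -0, 1.274, -0.037], TCP at [0.206, 0.643, 0.231] pointing down, gripper open.
Joint ranges: [-2.63, 2.63], [-0.94, 2.18], [0.31, 2.57], [-1.31, 4.45], [0, 2.66], [-2.55, 2.55]. Speed limits (rad/s): [2.57, 2.57, 3.14, 3.14, 3.14, 3.14].

### API

Orientations are given as a rotation vector (axis times angle).
In Python, from workcell import bot gives the robot as it stands.
- The arm moves only by the shell command python3 -m creep 'ROWS' [FORCE]. ROWS is JSON, a list of rows, each a list of 5 numbers: the shift along the tool's x, y, z in units of 0.05 m (1.0 is 0.05 m), then the turn about the tool's z in units of 0.1 rad (1.0 is 0.1 rad), then the opening, from 0 (shut) to 1 (fully open). In form: [[tx, ty, tz, spin, hand], ...]. A call has 1 to 20 rows; each row shifts and turns the commanded pose from where the row before left it, along the tool's axes as they then stand; what a row does not reach is not made up. A row lasts 1/8 s, in which the tool goes at most 62.5 mm and 10.7 degrees, less where a joint would pass 70% of its speed; a pose out of reach is approached as far as the arm can. A call with a number of a shift or a turn outside -1 to 1 is refused whole. A call with a gripper value outside its range is refused whole. The fingers move at their own pace and stop on an object; FORCE is the grip in N (left out, the last holds). Time passes only in rows, so rows that do not move let the fingers close. It gives the time, the measured TCP pose, the force, the opening and the grip force at its end, in the units of the state.
- bot.read_state(): the state, without advancing time (a new reading comes with each control period).
- bot.read_camera(name): name is "scene" or "top" or "wrist"; returns a dict with "pixels" (480x640x3 uint8, red, green, blue), "vfov" (degrees; the focal length in pixels is half the picture's height over the tangent of half this angle, whatever the lens; pixels are square), "cx", "cy" (the principal point, pixels), "world_to_cam" (4x4, takes a point from world to camera coordinates). Camera axes: x right, y down, z forward; pixel columns grow to the right and rows downward; lengths in m; the calibration is good to about 2 mm. A picture is of the moment at which its call begins. There is no depth.
- bot.finish_job(): hands the job in; it is judged then, once.
Trained networks look in a picture, given as the dict that the camera call returned (one of the last four; its "shot" number tells which), for a name from the list of things; names that differ only in an ending like _2 or _b are one class to them, and where a whole thing is asked for, a point or a joint stands for the part that bears it (a point fixed in the world has none). Each returns a list of dicts, best first, with "score" (0 to 1); they miss things now and then, are a little off and sometimes report something else, mostly with a low value. They report only what shows in the picture. A call takes as long as a camera call.
- bot.look_for(target, picture): "bbox" ([left, top, right, bottom] in pixels, round what is visible of it).
- bot.regions_of(target, picture): "mask" (480x640 bool, what is visible of it) and "bbox" ([left, top, right, bottom] in pixels, round what is visible of it).
The state is a dict: "time": time; "q": joint angles; "joint_vel": joint speeds; "joint_torque": joint torques, N m; "tool_pos": TCP position; "tcp_rot": TCP orientation; "wrist_force": force on the tool from outside, world axes, zero at the start; "torque": the same for the moment, N m; "width": opening from 0.0 (shut) to 1.0 (fully open); "grip_force": force on a finger pad.
Only numpy, scipy, OpenCV 4.12 (cv2) and the standard library are available. Lean on these libraries where they do the work, as an engineer would, in place of code of your own. Each camera call takes 0.05 s, during which the arm holds its last target. There are 200 camera calls.

### The job

Make up the bolt kits: put exactly two of the square-head bolts from the mat into each open kit box on the bench, then press each box's cover down until its catch holds it fully shut. Put all the bolts left over into the red parts bin, and leave the tape measure, the wood offcut and the pencil where they are.

Things in the scene. Friction and masses are not known exactly. Their poses are not given: they have to be found in the camera images.
- bolt1: plain steel square-head bolt: head 19 x 19 mm and 8 mm thick, plain round shank 12 mm diameter and 50 mm long, 58 mm over all, 60 g; all seven are alike. Origin on its axis at mid-length; x runs along the axis from the head to the tip, so the head spans x = -29 to -21 mm and the shank -21 to +29 mm. At the start it lies on the mat, yaw free; grasp it across the shank
- bolt2: plain steel square-head bolt: head 19 x 19 mm and 8 mm thick, plain round shank 12 mm diameter and 50 mm long, 58 mm over all, 60 g; all seven are alike. Origin on its axis at mid-length; x runs along the axis from the head to the tip, so the head spans x = -29 to -21 mm and the shank -21 to +29 mm. At the start it lies on the mat, yaw free; grasp it across the shank
- bolt3: plain steel square-head bolt: head 19 x 19 mm and 8 mm thick, plain round shank 12 mm diameter and 50 mm long, 58 mm over all, 60 g; all seven are alike. Origin on its axis at mid-length; x runs along the axis from the head to the tip, so the head spans x = -29 to -21 mm and the shank -21 to +29 mm. At the start it lies on the mat, yaw free; grasp it across the shank
- bolt4: plain steel square-head bolt: head 19 x 19 mm and 8 mm thick, plain round shank 12 mm diameter and 50 mm long, 58 mm over all, 60 g; all seven are alike. Origin on its axis at mid-length; x runs along the axis from the head to the tip, so the head spans x = -29 to -21 mm and the shank -21 to +29 mm. At the start it lies on the mat, yaw free; grasp it across the shank
- bolt5: plain steel square-head bolt: head 19 x 19 mm and 8 mm thick, plain round shank 12 mm diameter and 50 mm long, 58 mm over all, 60 g; all seven are alike. Origin on its axis at mid-length; x runs along the axis from the head to the tip, so the head spans x = -29 to -21 mm and the shank -21 to +29 mm. At the start it lies on the mat, yaw free; grasp it across the shank
- bolt6: plain steel square-head bolt: head 19 x 19 mm and 8 mm thick, plain round shank 12 mm diameter and 50 mm long, 58 mm over all, 60 g; all seven are alike. Origin on its axis at mid-length; x runs along the axis from the head to the tip, so the head spans x = -29 to -21 mm and the shank -21 to +29 mm. At the start it lies on the mat, yaw free; grasp it across the shank
- bolt7: plain steel square-head bolt: head 19 x 19 mm and 8 mm thick, plain round shank 12 mm diameter and 50 mm long, 58 mm over all, 60 g; all seven are alike. Origin on its axis at mid-length; x runs along the axis from the head to the tip, so the head spans x = -29 to -21 mm and the shank -21 to +29 mm. At the start it lies on the mat, yaw free; grasp it across the shank
- kit1: grey kit box with a weighted base (2 kg), standing on the bench, 96 (x) x 88 (y) x 38 (z) mm outside without its cover, walls 4 mm thick, floor 6 mm, inside 88 x 80 mm and 32 mm deep. Origin under its centre; x points away from the catch side towards the hinge side, away from the robot. Two or three such boxes are present; an absent one reads None
- kit1_lid (a joint): angle of that box's cover, rad: 0 shut, 1.7 to 2.05 (open) at the start, stop at 2.1. Hinge along y at x = +48, z = 40 mm of the box; cover 96 x 88 x 4 mm. Let go unlatched, its spring lifts it to about 1.2 rad. The snap catch at the middle of the front edge resists in two steps with 5 to 15 N from 0.09 to 0.02 rad, then holds below 0.02 rad: press that edge fully down (15 to 25 N at the stop)
- kit1_floor: black rubber sheet that covers the inside floor of that box, 88 x 80 x 2 mm, part of the box; its top is 6 mm above the bench. Origin under its centre, axes as the box's
- kit1_pad (a point): top centre of the black thumb pad (20 x 28 mm) on the cover's outer face at its free front edge, 92 mm from the hinge; 45 mm above the bench when the cover is shut
- kit2: grey kit box with a weighted base (2 kg), standing on the bench, 96 (x) x 88 (y) x 38 (z) mm outside without its cover, walls 4 mm thick, floor 6 mm, inside 88 x 80 mm and 32 mm deep. Origin under its centre; x points away from the catch side towards the hinge side, away from the robot. Two or three such boxes are present; an absent one reads None
- kit2_lid (a joint): angle of that box's cover, rad: 0 shut, 1.7 to 2.05 (open) at the start, stop at 2.1. Hinge along y at x = +48, z = 40 mm of the box; cover 96 x 88 x 4 mm. Let go unlatched, its spring lifts it to about 1.2 rad. The snap catch at the middle of the front edge resists in two steps with 5 to 15 N from 0.09 to 0.02 rad, then holds below 0.02 rad: press that edge fully down (15 to 25 N at the stop)
- kit2_floor: black rubber sheet that covers the inside floor of that box, 88 x 80 x 2 mm, part of the box; its top is 6 mm above the bench. Origin under its centre, axes as the box's
- kit2_pad (a point): top centre of the black thumb pad (20 x 28 mm) on the cover's outer face at its free front edge, 92 mm from the hinge; 45 mm above the bench when the cover is shut
- kit3: grey kit box with a weighted base (2 kg), standing on the bench, 96 (x) x 88 (y) x 38 (z) mm outside without its cover, walls 4 mm thick, floor 6 mm, inside 88 x 80 mm and 32 mm deep. Origin under its centre; x points away from the catch side towards the hinge side, away from the robot. Two or three such boxes are present; an absent one reads None
- kit3_lid (a joint): angle of that box's cover, rad: 0 shut, 1.7 to 2.05 (open) at the start, stop at 2.1. Hinge along y at x = +48, z = 40 mm of the box; cover 96 x 88 x 4 mm. Let go unlatched, its spring lifts it to about 1.2 rad. The snap catch at the middle of the front edge resists in two steps with 5 to 15 N from 0.09 to 0.02 rad, then holds below 0.02 rad: press that edge fully down (15 to 25 N at the stop)
- kit3_floor: black rubber sheet that covers the inside floor of that box, 88 x 80 x 2 mm, part of the box; its top is 6 mm above the bench. Origin under its centre, axes as the box's
- kit3_pad (a point): top centre of the black thumb pad (20 x 28 mm) on the cover's outer face at its free front edge, 92 mm from the hinge; 45 mm above the bench when the cover is shut
- bolt_bin: red open-topped parts bin, fixed, 150 (x) x 98 (y) mm outside, walls 3 mm, sides and back 66 mm high, front wall (at -x, towards the robot) 30 mm high; inner floor 3 mm above the bench (the fasteners seen in it are only a picture and are not solid). Origin under its centre
- mat: black rubber bench mat, fixed, 170 (x) x 310 (y) x 4 mm, on which the bolts lie at the start. Origin under its centre
- tape: yellow tape measure, 40 x 75 x 68 mm, loose bystander. Origin under its centre
- offcut: pine offcut, 44 x 135 x 44 mm, loose bystander. Origin under its centre
- pencil: red carpenter's pencil, 14 x 173 x 8 mm, loose bystander. Origin under its centre

How it is judged:
By the outcome, as a careful person would: the job done as asked, in the order asked, and still so for the second after the job is handed in, with the robot touching nothing.
Of kit1, kit2, kit3 only 2 to 3 are there at a start; the rules pass over those that are not, and their reading is None.
At some moment in a run one of bolt1, bolt2, bolt3, bolt4, bolt5, bolt6, bolt7 may be knocked a few centimetres aside while the robot is not near it.
Once in a run the grip may slacken for a moment while it holds something.
It also fails if it takes over 210 s, if anything falls off the work surface, if the arm or the gripper's body presses on something with over 40 N, if the wrist force passes 120 N, or if a joint passes its speed limit or range.

## Working session

There is one attempt and no reset: what is moved stays moved. The work goes in short steps, Python scripts to look and compute and a shell command to move; the robot and the scene stay as the last step left them, time stands still between calls to the robot, and variables do not carry over. Pictures are saved under pics/ and viewed, at most 16 in all, crops included, and the job is handed in when it is done.

```bash
ls; mkdir -p pics; python3 - <<'E'
from workcell import bot
import cv2,numpy as np
s=bot.read_state(); print({k:np.round(v,3).tolist() if not isinstance(v,float) else v for k,v in s.items()})
for n in ("scene","top"):
    p=bot.read_camera(n); cv2.imwrite(f"pics/{n}0.png",p["pixels"][:,:,::-1])
    print(n,p["vfov"],p["cx"],p["cy"],np.round(p["world_to_cam"],3).tolist(),p.keys())
    for t in ("bolt1","kit1","kit1_floor","kit1_pad","bolt_bin","mat","tape","offcut","pencil"):
        print(t,[(np.round(d["bbox"]).astype(int).tolist(),round(d["score"],2)) for d in bot.look_for(t,p)])
E
```

```text
pics
{'time': 0.0, 'q': [1.224, 0.265, 1.605, -0.0, 1.274, -0.037], 'joint_vel': [0.0, 0.0, 0.001, 0.001, 0.0, 0.001], 'joint_torque': [-0.001, -51.512, -36.731, -0.0, 0.013, -0.0], 'tool_pos': [0.206, 0.642, 0.23], 'tcp_rot': [-0.485, -3.104, 0.003], 'wrist_force': [0.541, -0.182, -0.667], 'torque': [0.047, 0.003, -0.03], 'grip_force': 0.0, 'width': 1.0032690281314423}
scene 44.271049273140186 320.7232924549792 246.24105233020373 [[0.716, -0.697, 0.025, -0.379], [-0.366, -0.407, -0.837, 0.247], [0.594, 0.59, -0.547, 1.095], [0.0, 0.0, 0.0, 1.0]] dict_keys(['pixels', 'vfov', 'cx', 'cy', 'world_to_cam', 'shot'])
bolt1 [([302, 294, 318, 308], 0.73), ([225, 163, 259, 203], 0.69), ([329, 302, 344, 322], 0.67), ([360, 297, 384, 316], 0.61), ([388, 339, 407, 363], 0.59), ([354, 324, 376, 341], 0.55), ([401, 324, 429, 342], 0.5)]
kit1 [([274, 193, 325, 268], 0.86), ([202, 162, 260, 231], 0.56), ([348, 223, 380, 252], 0.56), ([292, 195, 328, 235], 0.19)]
kit1_floor []
kit1_pad [([349, 224, 380, 252], 0.49)]
bolt_bin [([394, 238, 472, 304], 0.96)]
mat [([289, 270, 445, 376], 0.58)]
tape [([34
[... 195 characters left out ...]
.014, -1.0, -0.014, 0.024], [-0.997, -0.013, -0.071, 0.535], [0.07, 0.015, -0.997, 1.265], [0.0, 0.0, 0.0, 1.0]] dict_keys(['pixels', 'vfov', 'cx', 'cy', 'world_to_cam', 'shot'])
bolt1 [([420, 270, 431, 291], 0.69), ([403, 243, 410, 269], 0.65), ([363, 238, 374, 264], 0.65), ([458, 268, 465, 292], 0.6), ([356, 273, 369, 297], 0.6)]
kit1 [([151, 209, 213, 278], 0.73), ([263, 204, 316, 265], 0.66), ([387, 276, 398, 297], 0.55)]
kit1_floor []
kit1_pad [([219, 156, 279, 192], 0.75), ([264, 204, 304, 227], 0.72)]
bolt_bin [([397, 142, 450, 213], 0.63)]
mat [([345, 231, 478, 307], 0.86)]
tape [([314, 163, 347, 194], 0.71)]
offcut [([218, 157, 280, 194], 0.93)]
pencil [([218, 308, 281, 345], 0.84)]
```

View pics/top0.png

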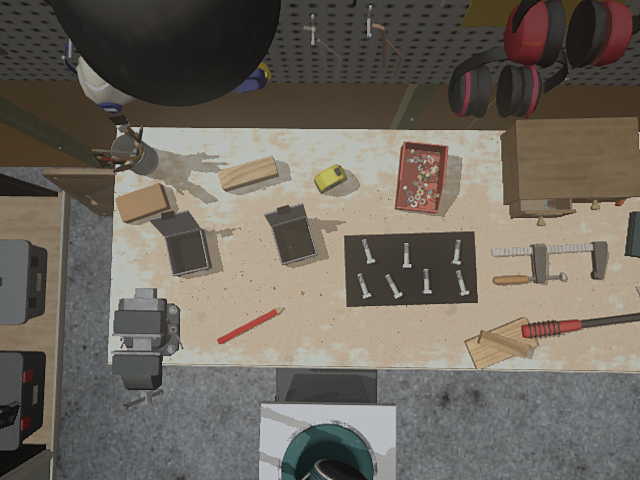

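View pics/scene0.png

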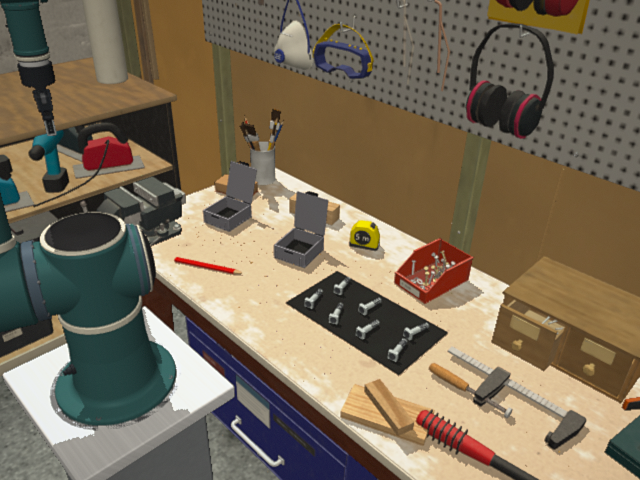

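The top view shows seven bolts on the mat (x 358–468, y 238–298), two open boxes at about (185,245) and (292,235), and the bin at (422,178). The scene view also shows only two boxes. Next come the helpers and a coarse two-view measurement.

```bash
cat > h.py <<'E'
from workcell import bot
import numpy as np, cv2
from scipy.spatial.transform import Rotation as Ro
def shot(n, save=None):
    p=bot.read_camera(n)
    if save: cv2.imwrite(f"pics/{save}.png",p["pixels"][:,:,::-1])
    return p
def K(p):
    f=240/np.tan(np.radians(p["vfov"]/2)); return np.array([[f,0,p["cx"]],[0,f,p["cy"]],[0,0,1]])
def ray(p,uv):
    T=np.array(p["world_to_cam"]); R,t=T[:3,:3],T[:3,3]
    d=R.T@np.linalg.solve(K(p),[*uv,1.]); return -R.T@t,d/np.linalg.norm(d)
def onz(p,uv,z):
    o,d=ray(p,uv); return o+d*(z-o[2])/d[2]
def proj(p,X):
    T=np.array(p["world_to_cam"]); c=K(p)@(T[:3,:3]@np.array(X)+T[:3,3]); return c[:2]/c[2]
def tri(pairs):
    A=np.zeros((3,3));b=np.zeros(3);rs=[ray(*q) for q in pairs]
    for o,d in rs: M=np.eye(3)-np.outer(d,d);A+=M;b+=M@o
    X=np.linalg.solve(A,b); return X,max(np.linalg.norm((np.eye(3)-np.outer(d,d))@(X-o)) for o,d in rs)
def go(x,y,z,yaw=None):
    """yaw = world direction of tool y (mod pi). prints spin, then shift in tool axes AFTER spin, in units"""
    s=bot.read_state(); R=Ro.from_rotvec(s["tcp_rot"]).as_matrix(); sp=0
    if yaw is not None:
        cur=np.arctan2(R[1,1],R[0,1]); d=(yaw-cur+np.pi/2)%np.pi-np.pi/2; sp=-d  # tool z down
    R2=R@Ro.from_rotvec([0,0,sp]).as_matrix()
    v=R2.T@(np.array([x,y,z])-s["tool_pos"])
    print("spin",round(sp*10,2),"shift units",np.round(v/.05,2),"q6",round(s["q"][5],2),"tcp",np.round(s["tool_pos"],4),"t",round(s["time"],1))
E
python3 - <<'E'
from h import *
t=shot("top");s=shot("scene")
for n in ("bolt1","kit1","bolt_bin","mat","tape","offcut"):
    for p,l in ((t,"top"),(s,"scene")):
        for r in bot.regions_of(n,p):
            m=r["mask"]; v,u=np.nonzero(m)
            if r["score"]>.4: print(n,l,round(r["score"],2),np.round([u.mean(),v.mean()],1),"z0.01:",np.round(onz(p,(u.mean(),v.mean()),.012 if n=="bolt1" else .004),3)[:2], len(u))
# bright blobs on mat in top picture
g=cv2.cvtColor(t["pixels"],cv2.COLOR_RGB2GRAY)[233:306,347:477]
n,l,st,c=cv2.connectedComponentsWithStats((g>95).astype(np.uint8))
for i in range(1,n):
    if 40<st[i,4]<400: print("blob",np.round(c[i]+[347,233],1),st[i,4],np.round(onz(t,c[i]+[347,233],.012),3)[:2])
E
```

```text
bolt1 top 0.66 [405.9 256.5] z0.01: [ 0.499 -0.182] 162
bolt1 top 0.65 [461.1 283.7] z0.01: [ 0.437 -0.312] 140
bolt1 top 0.61 [456.2 252.1] z0.01: [ 0.511 -0.301] 130
bolt1 scene 0.69 [365.  329.6] z0.01: [ 0.434 -0.229] 167
bolt1 scene 0.57 [368.1 305.9] z0.01: [ 0.496 -0.181] 183
bolt1 scene 0.56 [414.  330.7] z0.01: [ 0.505 -0.299] 163
bolt1 scene 0.54 [396.2 350.1] z0.01: [ 0.434 -0.311] 196
bolt1 scene 0.51 [312.  299.2] z0.01: [ 0.422 -0.082] 145
bolt1 scene 0.5 [340.5 286.3] z0.01: [ 0.502 -0.092] 99
kit1 top 0.72 [183.  241.8] z0.01: [0.527 0.349] 2524
kit1 top 0.57 [291.4 232.9] z0.01: [0.552 0.09 ] 2130
kit1 scene 0.81 [303.8 231.6] z0.01: [0.609 0.145] 2626
kit1 scene 0.61 [233.4 199.1] z0.01: [0.579 0.407] 2295
kit1 scene 0.57 [227.3 212.3] z0.01: [0.521 0.358] 156
bolt_bin top 0.68 [420.4 176.3] z0.01: [ 0.692 -0.218] 3170
bolt_bin scene 0.93 [433.4 270.6] z0.01: [ 0.719 -0.191] 3341
mat top 0.94 [410.  268.1] z0.01: [ 0.472 -0.193] 8470
mat scene 0.58 [367.9 321.7] z0.01: [ 0.464 -0.21 ] 6582
tape top 0.63 [284.7 213.7] z0.01: [0.598 0.107] 519
tape scene 0.6 [364.6 235.4] z0.01: [0.713 0.026] 769
offcut top 0.86 [248.  173.3] z0.01: [0.695 0.197] 1240
offcut scene 0.56 [323.9 211.1] z0.01: [0.723 0.187] 334
blob [373.2 233.5] 111 [ 0.552 -0.105]
blob [475.5 248.6] 67 [ 0.52  -0.346]
blob [367.5 252.2] 125 [ 0.508 -0.092]
blob [456.5 253.5] 125 [ 0.507 -0.302]
blob [406.2 256.6] 132 [ 0.499 -0.183]
blob [426.2 283.1] 122 [ 0.437 -0.23 ]
blob [461.5 283.7] 132 [ 0.437 -0.313]
blob [363.3 286.7] 132 [ 0.426 -0.082]
blob [393.2 286.9] 132 [ 0.427 -0.153]
blob [447.9 304.3] 145 [ 0.388 -0.281]
```

```bash
python3 -c "
from h import *
go(.46,.3,.33,np.pi/2)
p=shot('wrist'); print(p['vfov'],p['cx'],p['cy'],np.round(np.array(p['world_to_cam']),3).tolist())
o,d=ray(p,(320,240)); print('cam at',o,d)"
```

```text
spin -3.1 shift units [-5.08 -6.86 -1.97] q6 -0.04 tcp [0.2058 0.6429 0.2313] t 1.7
65.26322861570296 323.0097489383064 241.32748173755618 [[0.304, 0.953, -0.0, -0.675], [0.905, -0.289, 0.311, -0.041], [0.296, -0.095, -0.95, 0.378], [0.0, 0.0, 0.0, 1.0]]
cam at [0.12996238 0.66736713 0.3721337 ] [ 0.29070483 -0.10149051 -0.95141493]
```

```bash
python3 -m creep '[[0,0,-1,-1,1],[0,0,-0.97,-1,1],[0,0,0,-1,1],[0,0,0,-0.1,1],[-0.73,-0.98,0,0,1],[-0.73,-0.98,0,0,1],[-0.73,-0.98,0,0,1],[-0.73,-0.98,0,0,1],[-0.72,-0.98,0,0,1],[-0.72,-0.98,0,0,1],[-0.72,-0.98,0,0,1],[0,0,0,0,1],[0,0,0,0,1]]'; python3 - <<'E'
from h import *
shot("wrist","w1"); go(.46,.0,.33,np.pi/2)
E
```

```text
time: 3.38
tool_pos: [0.4594, 0.2997, 0.3287]
tcp_rot: [-0.003, -3.139, 0.001]
wrist_force: [-0.6, -0.9, 0.1]
width: 1.002
grip_force: 0.0
spin -0.0 shift units [-0.02 -6.01 -0.02] q6 -1.04 tcp [0.4591 0.3004 0.3289] t 3.4
```

View pics/w1.png

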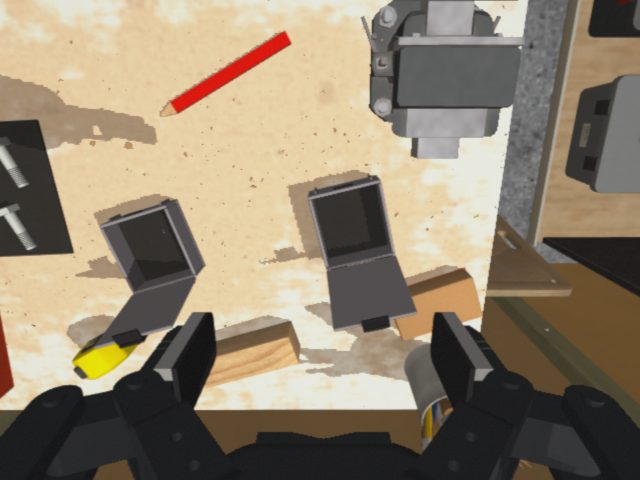

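The wrist view is oriented with up towards the robot and right as +y. The left box's rim corners are about (102,222), (177,200) and (203,267); the right box's are about (309,192), (381,178), (328,267) and (397,252). I'll take a second view from y=0.15.

```bash
python3 -m creep '[[0,-1,0,0,1],[0,-1,0,0,1],[0,-1,0,0,1],[0,0,0,0,1],[0,0,0,0,1]]'; python3 - <<'E'
from h import *
shot("wrist","w2"); p=shot("wrist")
for n in ("kit1","kit1_floor","kit1_pad"):
    for r in bot.regions_of(n,p):
        c,wh,a=cv2.minAreaRect(np.argwhere(r["mask"])[:,::-1].astype(np.float32))
        print(n,round(r["score"],2),np.round(r["bbox"]),np.round(c,1),np.round(wh,1),round(a,1))
E
```

```text
time: 4.05
tool_pos: [0.4595, 0.1513, 0.3297]
tcp_rot: [0.002, -3.142, -0.001]
wrist_force: [1.4, -0.6, -0.8]
width: 1.002
grip_force: 0.0
kit1 0.91 [222. 200. 318. 349.] [271.4 272.7] [143.3  87.1] 83.2
kit1 0.58 [427. 174. 561. 331.] [486.2 255.6] [165.9  95.6] 68.0
```

View pics/w2.png

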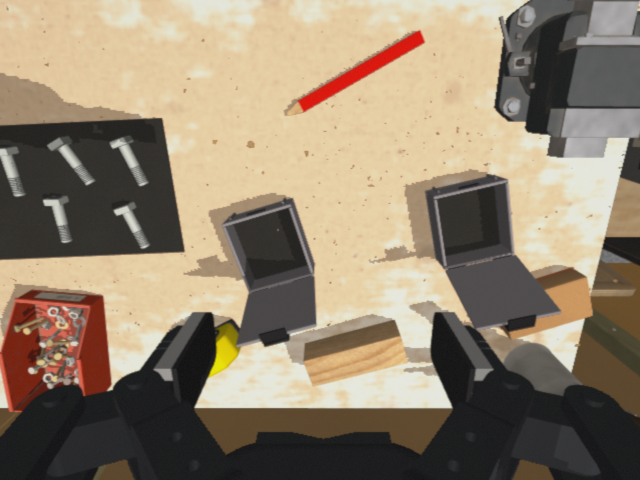

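```bash
cat > kits.py <<'E'
from h import *
p2=shot("wrist"); p2=dict(p2); print(np.round(bot.read_state()["tool_pos"],4))
p1=dict(p2); T=np.array(p2["world_to_cam"]).copy(); T[:3,3]-=T[:3,:3]@(np.array([.4591,.3004,.3289])-bot.read_state()["tool_pos"]); p1["world_to_cam"]=T
names=["FL","FR","BR","BL"]
C={"A":([(309,192),(381,178),(397,252),(328,267)],[(430,190),(506,178),(513,251),(444,271)]),
   "B":([(102,222),(177,200),(203,267),(130,290)],[(225,222),(294,199),(314,272),(246,291)])}
for k,(a,b) in C.items():
    P=[]
    for n,u,v in zip(names,a,b):
        X,e=tri([(p1,u),(p2,v)]); P.append(onz(p2,v,.038)); print(k,n,np.round(X,4),"res",round(e,4),"w2@38:",np.round(P[-1],4)[:2],"w1@38",np.round(onz(p1,u,.038),4)[:2])
    P=np.array(P); print(k,"centre",P.mean(0).round(4),"sides",[round(np.linalg.norm(P[i]-P[i-1]),4) for i in range(4)],"xdir",[round(np.arctan2(*(P[j]-P[i])[[1,0]]),3) for i,j in ((0,3),(1,2))],"ydir",[round(np.arctan2(*(P[j]-P[i])[[1,0]])-np.pi/2,3) for i,j in ((1,0),(2,3))])
E
python3 kits.py
```

```text
[0.4598 0.151  0.3296]
A FL [0.4644 0.2835 0.011 ] res 0.0011 w2@38: [0.4584 0.2756] w1@38 [0.4604 0.2845]
A FR [0.4466 0.3699 0.0213] res 0.0002 w2@38: [0.4443 0.3618] w1@38 [0.4439 0.3673]
A BR [0.5416 0.3961 0.0159] res 0.0004 w2@38: [0.5333 0.3842] w1@38 [0.5341 0.3915]
A BL [0.5633 0.3074 0.0229] res 0.0028 w2@38: [0.56   0.3024] w1@38 [0.5541 0.3072]
A centre [0.499 0.331 0.038] sides [np.float64(0.105), np.float64(0.0873), np.float64(0.0918), np.float64(0.086)] xdir [np.float64(0.258), np.float64(0.246)] ydir [np.float64(-2.979), np.float64(-2.826)]
B FL [0.4998 0.0321 0.0292] res 0.0002 w2@38: [0.4977 0.0344] w1@38 [0.4972 0.0374]
B FR [ 0.4782  0.1143 -0.0019] res 0.0005 w2@38: [0.4695 0.1174] w1@38 [0.4703 0.13  ]
B BR [0.5726 0.1397 0.0033] res 0.0036 w2@38: [0.5619 0.1404] w1@38 [0.5546 0.1523]
B BL [0.5908 0.0524 0.0305] res 0.0009 w2@38: [0.5882 0.054 ] w1@38 [0.5862 0.0568]
B centre [0.5293 0.0865 0.038 ] sides [np.float64(0.0926), np.float64(0.0876), np.float64(0.0951), np.float64(0.0903)] xdir [np.float64(0.213), np.float64(0.244)] ydir [np.float64(-2.815), np.float64(-2.846)]
```

```bash
python3 - <<'E'
import cv2,numpy as np
a=cv2.imread("pics/w1.png");b=cv2.imread("pics/w2.png")
def c(i,x,y): return cv2.resize(i[y:y+125,x:x+130],(400,300*125//125)[:2],interpolation=cv2.INTER_CUBIC) if 0 else cv2.resize(i[y:y+100,x:x+133],(399,300),interpolation=cv2.INTER_CUBIC)
m=np.vstack([np.hstack([c(a,290,175),c(b,410,175)]),np.hstack([c(a,85,193),c(b,205,193)])])
cv2.imwrite("pics/crops.png",m)
E
```

```text
(no output)
```

View pics/crops.png

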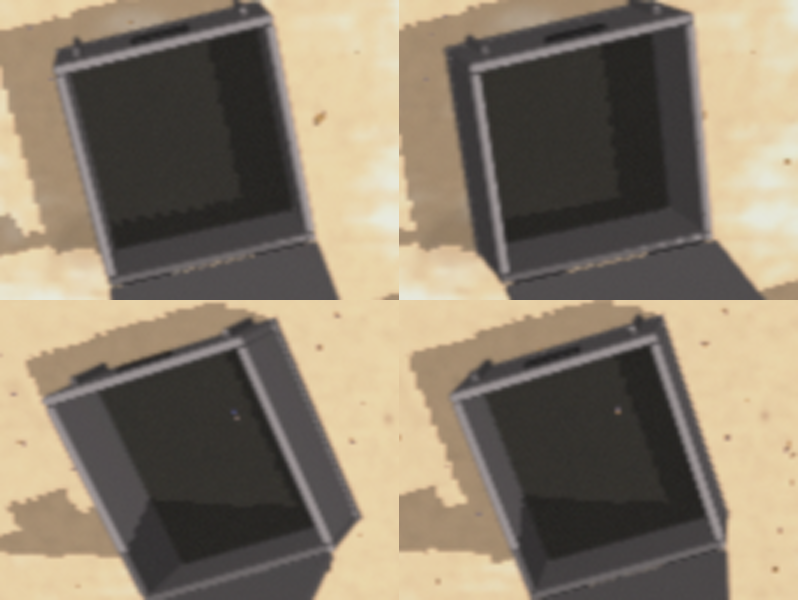

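The enlarged crops separate the rim's outer top corners from the wall bottoms. I'll use these corrected corners (e.g. right box in w2: FL (434,199), FR (508,181)) and refit.

```bash
python3 - <<'E'
s=open("kits.py").read()
i=s.index("C={");j=s.index("for k,(a,b)")
s=s[:i]+'''C={"A":([(309,200),(380,181),(394.3,254.3),(327.3,270)],[(434.3,199.3),(507.7,181),(513,253.7),(446,269)]),
"B":([(100.3,227),(166,208),(196,275.3),(134.3,292)],[(223.3,226.3),(291,206.3),(313.3,274),(249.7,292)])}
'''+s[j:]
s+='''
from scipy.optimize import least_squares
for k,(a,b) in C.items():
    def f(q):
        c,sn=np.cos(q[3]),np.sin(q[3]); L=[(-.048,.044),(-.048,-.044),(.048,-.044),(.048,.044)]
        L=[L[1],L[0],L[3],L[2]]
        r=[]
        for (x,y),u,v in zip(L,a,b):
            X=[q[0]+c*x-sn*y,q[1]+sn*x+c*y,q[2]]; r+=list(proj(p1,X)-u)+list(proj(p2,X)-v)
        return np.array(r)
    o=least_squares(f,[.5,.3 if k=="A" else .09,.038,.2]); print(k,"fit x,y,ztop,yaw",o.x.round(4),"rms px",np.sqrt((o.fun**2).mean()).round(2))
'''
open("kits.py","w").write(s)
E
python3 kits.py; python3 -c "
from h import *
go(.47,-.19,.33)"
```

```text
[0.4598 0.1507 0.3296]
A FL [0.4715 0.2841 0.0293] res 0.0002 w2@38: [0.4695 0.2814] w1@38 [0.4699 0.2844]
A FR [0.4487 0.3674 0.0312] res 0.0002 w2@38: [0.4478 0.3641] w1@38 [0.4474 0.3663]
A BR [0.5412 0.3907 0.0265] res 0.0001 w2@38: [0.5369 0.3845] w1@38 [0.5372 0.3884]
A BL [0.5601 0.3064 0.0323] res 0.0004 w2@38: [0.5574 0.3044] w1@38 [0.5582 0.3064]
A centre [0.5029 0.3336 0.038 ] sides [np.float64(0.0909), np.float64(0.0854), np.float64(0.0914), np.float64(0.0827)] xdir [np.float64(0.255), np.float64(0.225)] ydir [np.float64(-2.885), np.float64(-2.891)]
B FL [0.5054 0.0296 0.0304] res 0.0002 w2@38: [0.503  0.0317] w1@38 [0.5034 0.0343]
B FR [0.4808 0.1128 0.0306] res 0.0008 w2@38: [0.4783 0.1134] w1@38 [0.4799 0.1159]
B BR [0.5693 0.139  0.0285] res 0.0006 w2@38: [0.5646 0.1392] w1@38 [0.5658 0.1424]
B BL [0.5941 0.0562 0.028 ] res 0.0003 w2@38: [0.5896 0.0583] w1@38 [0.589  0.0618]
B centre [0.5339 0.0857 0.038 ] sides [np.float64(0.0906), np.float64(0.0854), np.float64(0.0901), np.float64(0.0847)] xdir [np.float64(0.298), np.float64(0.291)] ydir [np.float64(-2.848), np.float64(-2.842)]
A fit x,y,ztop,yaw [0.5068 0.3383 0.0251 0.2479] rms px 0.87
B fit x,y,ztop,yaw [0.5394 0.0826 0.0237 0.2925] rms px 1.03
spin 0 shift units [-0.19 -6.81 -0.01] q6 -1.31 tcp [0.4598 0.1507 0.3296] t 4.4
```

```bash
python3 - <<'E'
from h import *
p=shot("wrist"); q=shot("top")
a,b=onz(p,(286,112),.004),onz(p,(423,36),.004); print("pencil",np.linalg.norm(a-b),a,b)
a,b=onz(p,(162,119),.004),onz(p,(184,251),.004); print("mat edge",np.linalg.norm(a-b),a,b)
print("top mat edge", onz(q,(345.5,306.5),.004),onz(q,(345,234.5),.004), "right",onz(q,(478,303),.004),onz(q,(475,232),.004))
print("top pencil",onz(q,(284,309),.004),onz(q,(218.5,343.5),.004))
E
```

```text
pencil 0.17397347599364382 [0.37277301 0.10709183 0.004     ] [0.29260048 0.26149111 0.004     ]
mat edge 0.16587476134440682 [ 0.38096234 -0.03985717  0.004     ] [ 0.54667491 -0.0325237   0.004     ]
top mat edge [ 0.37887551 -0.04135334  0.004     ] [ 0.54962753 -0.03842328  0.004     ] right [ 0.39168098 -0.35339741  0.004     ] [ 0.55958946 -0.34745412  0.004     ]
top pencil [0.37084754 0.10406116 0.004     ] [0.28764956 0.25733717 0.004     ]
```

```bash
python3 -m creep '[[0,-1,0,0,1],[0,-1,0,0,1],[0,-1,0,0,1],[0.2,-1,0,0,1],[0.2,-1,0,0,1],[0.2,-1,0,0,1],[0.2,-0.8,0,0,1],[0,0,0,0,1],[0,0,0,0,1],[0,0,0,0,1]]'; cat > bolts.py <<'E'
from h import *
# measures bolts seen by a camera on the mat: axis mid-point, direction head->tip; shank plane z
def bolts(p,z=.0115):
    out=[]
    C=[(.381,-.04),(.549,-.034),(.559,-.348),(.391,-.354)]
    m=np.zeros((480,640),np.uint8); cv2.fillPoly(m,[np.array([proj(p,[*(np.array(c)*1.0),.004]) for c in C]).astype(np.int32)],255)
    m=cv2.erode(m,np.ones((5,5)))
    g=cv2.cvtColor(p["pixels"],cv2.COLOR_RGB2GRAY)
    n,l,st,c=cv2.connectedComponentsWithStats(((g>85)&(m>0)).astype(np.uint8))
    for i in range(1,n):
        if st[i,4]<60: continue
        uv=np.argwhere(l==i)[:,::-1].astype(float)
        X=np.array([onz(p,u,z)[:2] for u in uv]); c0=X.mean(0)
        d=np.linalg.svd(X-c0,full_matrices=False)[2][0]
        s=(X-c0)@d; w=(X-c0)@[-d[1],d[0]]
        lo,hi=np.percentile(s,1),np.percentile(s,99)
        # head end = wider end
        k=.010
        if w[s>hi-k].std()>w[s<lo+k].std(): d=-d;lo,hi=-hi,-lo
        mid=c0+d*(lo+hi)/2
        out.append((mid,np.arctan2(d[1],d[0]),hi-lo,st[i,4]))
    return out
if __name__=="__main__":
    import sys
    p=shot(*sys.argv[1:]); print(np.round(bot.read_state()["tool_pos"],4))
    for m,a,L,n in sorted(bolts(p),key=lambda b:b[0][1]): print("mid",np.round(m,4),"dir",round(a,3),"len",round(L,4),n)
E
python3 bolts.py wrist w3; python3 bolts.py top
```

```text
time: 5.75
tool_pos: [0.4203, -0.1891, 0.3298]
tcp_rot: [-0.003, 3.141, 0.001]
wrist_force: [0.7, 0.4, -1.5]
width: 1.0
grip_force: 0.0
[ 0.4203 -0.1891  0.3298]
mid [ 0.4716 -0.344 ] dir -3.098 len 0.1571 413
mid [ 0.4403 -0.3087] dir 0.281 len 0.0576 535
mid [ 0.5115 -0.2991] dir -0.124 len 0.0592 439
mid [ 0.4423 -0.2272] dir 0.052 len 0.057 502
mid [ 0.5026 -0.1802] dir 0.001 len 0.0564 433
mid [ 0.4301 -0.1481] dir 0.495 len 0.0573 505
mid [ 0.5102 -0.0882] dir 0.3 len 0.0593 424
mid [ 0.4303 -0.0784] dir 0.314 len 0.0568 495
[ 0.4203 -0.1891  0.3298]
mid [ 0.4309 -0.3313] dir -0.403 len 0.0814 314
mid [ 0.4539 -0.3163] dir 2.722 len 0.1337 266
mid [ 0.5124 -0.3008] dir 2.942 len 0.0566 112
mid [ 0.4523 -0.229 ] dir -3.082 len 0.0356 71
mid [ 0.4079 -0.2145] dir -1.592 len 0.0446 115
mid [ 0.5023 -0.183 ] dir 0.044 len 0.0569 138
mid [ 0.4297 -0.1508] dir 0.508 len 0.0591 139
mid [ 0.5106 -0.0907] dir 0.336 len 0.0578 136
mid [ 0.4298 -0.0813] dir 0.347 len 0.0585 141
```

View pics/w3.png

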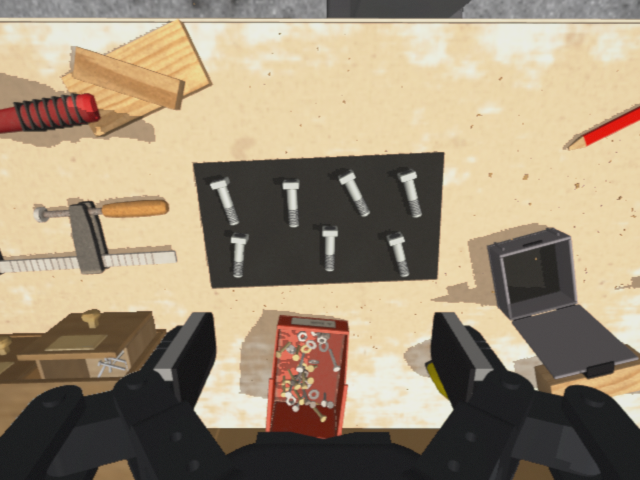

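The seven bolts are clear on the mat: heads up-image at row ~180 (x 220, 291, 350, 407) and ~235 (x 239, 329, 397). Lengths come out at 57–59 mm, as stated. Now I'll go above the first bolt and use that spot as the second view for height.

```bash
cat > hgt.py <<'E'
from h import *; from bolts import bolts
E
python3 - <<'E'
import pickle
from h import *; from bolts import bolts
p=shot("wrist"); pickle.dump(dict(p),open("p3.pkl","wb"))
d=.314; go(.4303-.004*np.cos(d),-.0784-.004*np.sin(d),.20,d+np.pi/2)
E
```

```text
spin -3.12 shift units [-0.79  2.04  2.6 ] q6 -2.05 tcp [ 0.4203 -0.1891  0.3298] t 5.9
```

```bash
python3 -m creep '[[0,0,0.65,-0.78,0.6],[0,0,0.65,-0.78,0.6],[0,0,0.65,-0.78,0.6],[0,0,0.65,-0.78,0.6],[-0.26,0.68,0,0,0.6],[-0.26,0.68,0,0,0.6],[-0.27,0.68,0,0,0.6],[0,0,0,0,0.6],[0,0,0,0,0.6],[0,0,0,0,0.6]]'; cat > hgt.py <<'E'
import pickle,sys
from h import *; from bolts import bolts
# height of bolts from two wrist places: disparity of the mid points assumed at two z planes
def hgt(p,q):
    for m,a,L,n in bolts(q):
        if not .05<L<.066: continue
        B={z:min(bolts(p,z),key=lambda b:np.hypot(*(b[0]-m)))[0] for z in (0.,.03)}
        A={z:min(bolts(q,z),key=lambda b:np.hypot(*(b[0]-m)))[0] for z in (0.,.03)}
        d0,d1=A[0.]-B[0.],A[.03]-B[.03]; k=d1-d0; z=-.03*(d0@k)/(k@k)
        print("bolt",np.round(m,4),"dir",round(a,3),"len",round(L,4),"z",round(z,4),"miss",np.round(d0+k*z/.03,4))
p=pickle.load(open("p3.pkl","rb")); hgt(p,shot("wrist"))
d=float(sys.argv[3]); go(float(sys.argv[1])-.004*np.cos(d),float(sys.argv[2])-.004*np.sin(d),.007,d+np.pi/2)
E
python3 hgt.py .4303 -.0784 .314
```

```text
time: 7.15
tool_pos: [0.4263, -0.0815, 0.1999]
tcp_rot: [-0.488, 3.104, -0.001]
wrist_force: [0.3, 0.0, 0.1]
width: 0.603
grip_force: 0.0
bolt [ 0.4399 -0.3091] dir 0.327 len 0.0573 z 0.0125 miss [-0.0004 -0.0001]
bolt [ 0.4422 -0.2273] dir 0.063 len 0.058 z 0.0118 miss [-0.0002 -0.    ]
bolt [ 0.4301 -0.1484] dir 0.517 len 0.0574 z 0.0125 miss [-0.0001 -0.    ]
bolt [ 0.4297 -0.0789] dir 0.328 len 0.0576 z 0.0131 miss [-0.0006 -0.0002]
bolt [ 0.5108 -0.2991] dir -0.119 len 0.0608 z 0.0109 miss [-0.0007 -0.0002]
bolt [ 0.5016 -0.1802] dir 0.007 len 0.0597 z 0.0102 miss [-0.0009 -0.0004]
bolt [ 0.5094 -0.0888] dir 0.318 len 0.0603 z 0.0117 miss [-0.0011 -0.0007]
spin -0.03 shift units [-0.02  0.04  3.86] q6 -2.13 tcp [ 0.4263 -0.0816  0.1999] t 7.2
```

Measured bolt heights of 10–13 mm match the expected shank height. Now I'll grasp.

```bash
python3 -m creep '[[0,0.04,0.9,0,0.5],[0,0,0.9,0,0.4],[0,0,0.9,0,0.4],[0,0,0.6,0,0.4],[0,0,0.36,0,0.4],[0,0,0.2,0,0.4],[0,0,0,0,0.4],[0,0,0,0,0],[0,0,0,0,0],[0,0,0,0,0],[0,0,0,0,0],[0,0,0,0,0],[0,0,-0.5,0,0],[0,0,-0.9,0,0],[0,0,-0.9,0,0],[0,0,-0.7,0,0],[0,0,0,0,0]]' 70; python3 -c "
from h import *
# box B slot: bolt mid at box y=-14 (right)
c,s=np.cos(.29),np.sin(.29)
for sy in (-.013,.013): go(.538-.004*c-s*sy,.085-.004*s+c*sy,.2,.29+np.pi/2)"
```

```text
time: 9.32
tool_pos: [0.4281, -0.0795, 0.1601]
tcp_rot: [-0.488, 3.097, -0.004]
wrist_force: [-0.2, -0.2, -1.2]
width: 0.104
grip_force: 68.6
spin 0.22 shift units [-2.97  2.26 -0.79] q6 -2.12 tcp [ 0.4281 -0.0795  0.1601] t 9.3
spin 0.22 shift units [-2.97  2.78 -0.79] q6 -2.12 tcp [ 0.4281 -0.0795  0.1601] t 9.3
```

```bash
python3 -m creep '[[0,0,-0.79,0.22,0],[-0.75,0.57,0,0,0],[-0.74,0.57,0,0,0],[-0.74,0.56,0,0,0],[-0.74,0.56,0,0,0],[0,0,0.5,0,0],[0,0,0.9,0,0],[0,0,0.9,0,0]]' && python3 -m creep '[[0,0,0.7,0,0],[0,0,0.4,0,0],[0,0,0.15,0,0],[0,0,0,0,0],[0,0,0,0,0.2],[0,0,0,0,0.3],[0,0,0,0,0.3],[0,0,0,0,0.3],[0,0,-0.6,0,0.3],[0,0,-0.9,0,0.3],[0,0,-0.9,0,0.3],[0,0,-0.9,0,0.3],[0,0,0,0,0.4]]'; python3 - <<'E'
from h import *
shot("wrist","b1"); d=.315; go(.5098-.004*np.cos(d),-.0885-.004*np.sin(d),.18,d+np.pi/2)
E
python3 bolts.py top | grep 0.05
```

```text
time: 10.32
tool_pos: [0.5343, 0.072, 0.0783]
tcp_rot: [0.455, -3.106, -0.0]
wrist_force: [-0.4, -0.4, -1.2]
width: 0.106
grip_force: 68.7
time: 11.95
tool_pos: [0.539, 0.0721, 0.1891]
tcp_rot: [-0.453, 3.099, -0.001]
wrist_force: [1.2, -0.8, 0.3]
width: 0.4
grip_force: 0.0
spin -0.25 shift units [ 1.59 -2.88  0.12] q6 -1.77 tcp [0.5372 0.0719 0.1863] t 12.0
mid [ 0.4398 -0.3126] dir 0.277 len 0.0582 122
mid [ 0.5116 -0.302 ] dir -0.082 len 0.0568 137
mid [ 0.4417 -0.2299] dir 0.045 len 0.0565 122
mid [ 0.5023 -0.1831] dir 0.037 len 0.0569 132
mid [ 0.4294 -0.1513] dir 0.522 len 0.0579 143
mid [ 0.5107 -0.0908] dir 0.321 len 0.0579 129
```

View pics/b1.png

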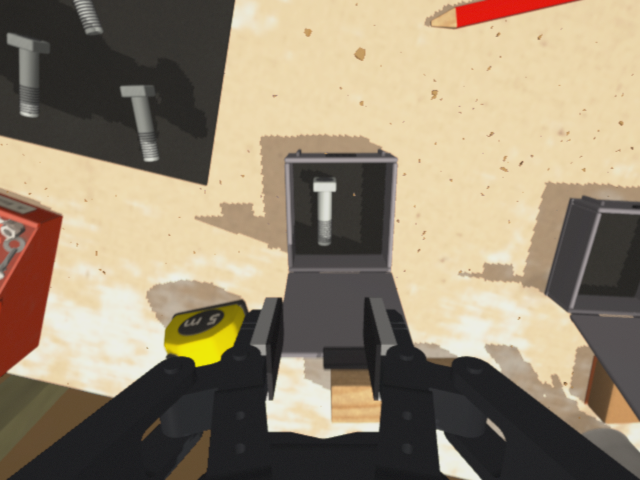

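The bolt lies in the box's left half at (324,212), and the box is square with the tool. On to the next bolt.

```bash
python3 -m creep '[[0,0,0,-0.25,0.4],[0.4,-0.72,0,0,0.4],[0.4,-0.72,0,0,0.4],[0.4,-0.72,0,0,0.4],[0.39,-0.72,0.5,0,0.4],[0,0,0.9,0,0.4],[0,0,0.9,0,0.4],[0,0,0,0,0.4]]'; python3 -c "
from h import *
d=.315; go(.5098-.004*np.cos(d),-.0885-.004*np.sin(d),.007,d+np.pi/2)"
```

```text
time: 13.05
tool_pos: [0.4991, -0.0887, 0.0634]
tcp_rot: [0.492, -3.091, -0.007]
wrist_force: [-0.5, 0.7, 0.0]
width: 0.4
grip_force: 0.0
spin 0.0 shift units [-0.14 -0.07  1.13] q6 -2.11 tcp [ 0.4991 -0.0887  0.0634] t 13.1
```

```bash
python3 -m creep '[[0,0,0,0,0.4],[0,0,0,0,0.4]]'; python3 -c "
from h import *
d=.315; go(.5098-.004*np.cos(d),-.0885-.004*np.sin(d),.007,d+np.pi/2)"
```

```text
time: 13.3
tool_pos: [0.5065, -0.09, 0.0709]
tcp_rot: [-0.493, 3.099, -0.002]
wrist_force: [-0.1, -0.7, 0.5]
width: 0.401
grip_force: 0.0
spin 0.01 shift units [0.01 0.01 1.28] q6 -2.11 tcp [ 0.5065 -0.09    0.0709] t 13.3
```

```bash
python3 -m creep '[[0,0,0.8,0,0.4],[0,0,0.48,0,0.4],[0,0,0,0,0.4],[0,0,0,0,0.4],[0,0,0,0,0],[0,0,0,0,0],[0,0,0,0,0],[0,0,0,0,0],[0,0,-0.5,0,0],[0,0,-0.9,0,0],[0,0,-0.9,0,0],[0,0,-0.9,0,0],[0,0,-0.6,-0.25,0],[0,0,0,0,0],[0,0,0,0,0]]' 70; python3 -c "
from h import *
c,s=np.cos(.29),np.sin(.29);sy=.014
go(.538-.004*c-s*sy,.085-.004*s+c*sy,.022,.29+np.pi/2)"
```

```text
time: 15.18
tool_pos: [0.5037, -0.0896, 0.1937]
tcp_rot: [0.531, -3.095, -0.001]
wrist_force: [-0.2, -0.0, -1.3]
width: 0.108
grip_force: 68.5
spin 0.5 shift units [-1.58  3.43  3.43] q6 -2.14 tcp [ 0.5037 -0.0896  0.1937] t 15.2
```

```bash
python3 -m creep '[[0,0,0,0.5,0],[-0.4,0.86,0,0,0],[-0.4,0.86,0,0,0],[-0.39,0.86,0,0,0],[-0.39,0.85,0,0,0],[0,0,0.5,0,0],[0,0,0.9,0,0],[0,0,0.9,0,0],[0,0,0,0,0],[0,0,0,0,0]]' && python3 -m creep '[[0,0,0.7,0,0],[0,0,0.43,0,0],[0,0,0,0,0],[0,0,0,0,0],[0,0,0,0,0.2],[0,0,0,0,0.3],[0,0,0,0,0.3],[0,0,0,0,0.3],[0,0,-0.6,0,0.3],[0,0,-0.9,0,0.3],[0,0,-0.9,0,0.3],[0,0,-0.9,0,0.4],[0,0,0,0,0.4],[0,0,0,0,0.4]]'; python3 - <<'E'
from h import *
p=shot("wrist","b2"); print([(np.round(b["bbox"]),round(b["score"],2)) for b in bot.look_for("bolt1",p)])
d=.517; go(.4301-.004*np.cos(d),-.1484-.004*np.sin(d),.007,d+np.pi/2)
E
python3 bolts.py top | grep "len 0.0[56]"
```

```text
time: 16.42
tool_pos: [0.5312, 0.0971, 0.0798]
tcp_rot: [0.454, -3.108, -0.0]
wrist_force: [0.4, 0.7, -0.4]
width: 0.105
grip_force: 68.5
time: 18.18
tool_pos: [0.5308, 0.0971, 0.1878]
tcp_rot: [0.454, -3.108, -0.0]
wrist_force: [-0.5, -0.3, -0.3]
width: 0.4
grip_force: 0.0
[(array([39.,  0., 69., 39.]), 0.8), (array([281., 182., 305., 248.]), 0.75), (array([  2.,  46.,  18., 121.]), 0.68), (array([311., 188., 332., 258.]), 0.63), (array([538., 318., 640., 428.]), 0.52)]
spin -2.27 shift units [ 4.23 -3.28  3.6 ] q6 -1.73 tcp [0.5299 0.097  0.1863] t 18.3
mid [ 0.4396 -0.3126] dir 0.274 len 0.0586 123
mid [ 0.5117 -0.3017] dir -0.11 len 0.0567 142
mid [ 0.4416 -0.2303] dir 0.077 len 0.0567 115
mid [ 0.5023 -0.183 ] dir 0.042 len 0.0569 139
mid [ 0.4296 -0.1515] dir 0.502 len 0.0581 134
```

View pics/b2.png

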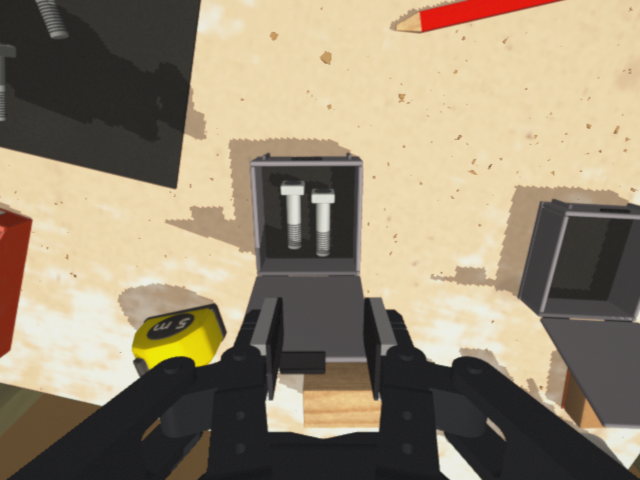

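Both bolts lie in this box at (292,215) and (323,222). The next two go to the far-left box.

```bash
python3 -m creep '[[0,0,0,-0.8,0.4],[0,0,0,-0.8,0.4],[0,0,0,-0.67,0.4],[0.85,-0.66,0,0,0.4],[0.85,-0.66,0,0,0.4],[0.85,-0.66,0,0,0.4],[0.84,-0.65,0.2,0,0.4],[0.84,-0.65,0.5,0,0.4],[0,0,0.9,0,0.4],[0,0,0.9,0,0.4],[0,0,0,0,0.4],[0,0,0,0,0.4],[0,0,0,0,0.4]]'; python3 -c "
from h import *
d=.517; go(.4299-.004*np.cos(d),-.149-.004*np.sin(d),.007,d+np.pi/2)"
```

```text
time: 19.95
tool_pos: [0.4304, -0.1505, 0.0653]
tcp_rot: [-0.804, 3.034, -0.004]
wrist_force: [-0.3, -0.1, 0.3]
width: 0.4
grip_force: 0.0
spin 0.01 shift units [0.08 0.03 1.17] q6 -2.48 tcp [ 0.4304 -0.1505  0.0653] t 19.9
```

```bash
python3 -m creep '[[0.08,0.03,0.7,0,0.4],[0,0,0.47,0,0.4],[0,0,0,0,0.4],[0,0,0,0,0.4],[0,0,0,0,0],[0,0,0,0,0],[0,0,0,0,0],[0,0,0,0,0],[0,0,-0.5,0,0],[0,0,-0.9,0.6,0],[0,0,-0.9,0.7,0],[0,0,-0.9,0.7,0],[0,0,-0.6,0.67,0],[0,0,0,0,0],[0,0,0,0,0],[0,0,0,0,0]]' 70; python3 -c "
from h import *
c,s=np.cos(.25),np.sin(.25);sy=-.014
go(.505-.004*c-s*sy,.336-.004*s+c*sy,.022,.25+np.pi/2)"
```

```text
time: 21.95
tool_pos: [0.423, -0.1501, 0.1929]
tcp_rot: [0.392, -3.114, -0.003]
wrist_force: [0.5, 0.3, -0.6]
width: 0.102
grip_force: 68.4
spin 0.01 shift units [-3.92  8.73  3.42] q6 -2.22 tcp [ 0.423  -0.1501  0.1929] t 21.9
```

```bash
python3 -m creep '[[-0.39,0.87,0,0,0],[-0.39,0.87,0,0,0],[-0.39,0.87,0,0,0],[-0.39,0.87,0,0,0],[-0.39,0.87,0,0,0],[-0.39,0.87,0,0,0],[-0.39,0.87,0,0,0],[-0.39,0.87,0,0,0],[-0.4,0.88,0,0,0],[-0.4,0.89,0,0,0],[0,0,0,0,0],[0,0,0,0,0],[0,0,0,0,0]]'; python3 - <<'E'
from h import *
p=shot("wrist","a0")
for a in (.25,):
  c,s=np.cos(a),np.sin(a);sy=-.011
  go(.505-.004*c-s*sy,.336-.004*s+c*sy,.022,a+np.pi/2)
img=p["pixels"][:,:,::-1].copy()
for z,col in ((.038,(0,255,0)),):
  P=[proj(p,[.505+c*x-s*y,.336+s*x+c*y,z]) for x,y in ((-.048,-.044),(-.048,.044),(.048,.044),(.048,-.044))]
  cv2.polylines(img,[np.array(P).round().astype(np.int32)],True,col,1)
cv2.imwrite("pics/a0.png",img)
E
```

```text
time: 23.58
tool_pos: [0.5056, 0.3194, 0.194]
tcp_rot: [0.39, -3.116, 0.002]
wrist_force: [0.2, -0.7, -1.1]
width: 0.107
grip_force: 68.6
spin -0.01 shift units [0.01 0.11 3.45] q6 -1.3 tcp [0.5058 0.3194 0.1943] t 23.6
```

View pics/a0.png

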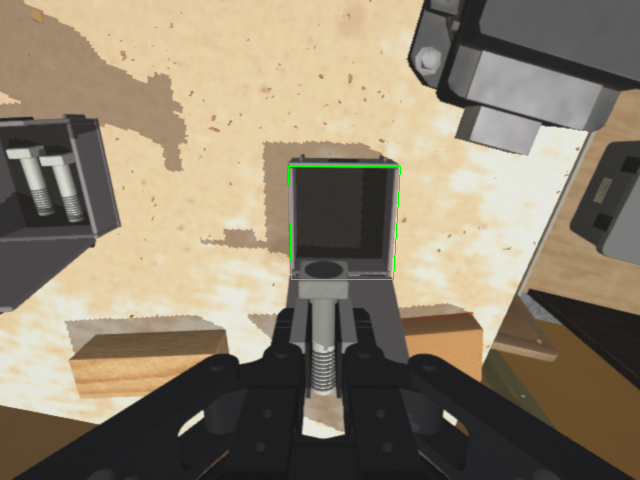

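The box matches the model outline within about 3 px (rim 290–398 × 163–277), and the bolt is held straight. I'll lower and release it.

```bash
python3 -m creep '[[0.03,0.11,0.5,0,0],[0,0,0.9,0,0],[0,0,0.9,0,0],[0,0,0.7,0,0],[0,0,0.45,0,0],[0,0,0,0,0],[0,0,0,0,0],[0,0,0,0,0.15],[0,0,0,0,0.23],[0,0,0,0,0.23],[0,0,0,0,0.23],[0,0,-0.6,0,0.23],[0,0,-0.9,0,0.3],[0,0,-0.9,0,0.3],[0,0,-0.9,0,0.4],[0,0,-0.2,0,0.4],[0,0,0,0,0.4],[0,0,0,0,0.4]]'; python3 bolts.py top | grep "len 0.0[56]"; python3 - <<'E'
from h import *
p=shot("wrist"); print([(np.round(b["bbox"]),round(b["score"],2)) for b in bot.look_for("bolt1",p)])
d=.02; go(.502-.004*np.cos(d),-.1815-.004*np.sin(d),.007,d+np.pi/2)
E
```

```text
time: 25.88
tool_pos: [0.502, 0.325, 0.1949]
tcp_rot: [0.392, -3.114, 0.002]
wrist_force: [0.3, -0.3, 0.5]
width: 0.401
grip_force: 0.0
mid [ 0.4396 -0.3117] dir 0.279 len 0.0588 149
mid [ 0.5116 -0.3017] dir -0.108 len 0.057 141
mid [ 0.4416 -0.2297] dir 0.074 len 0.0569 133
mid [ 0.5023 -0.183 ] dir 0.042 len 0.0569 139
[(array([ 34., 152.,  76., 224.]), 0.73), (array([310., 188., 337., 254.]), 0.65), (array([  4., 151.,  50., 217.]), 0.59), (array([277., 278., 392., 391.]), 0.47)]
spin 2.3 shift units [  0.28 -10.12   3.78] q6 -1.29 tcp [0.5022 0.3251 0.1951] t 26.0
```

```bash
python3 -m creep '[[0,0,0,0.8,0.4],[0,0,0,0.8,0.4],[0,0,0,0.7,0.4],[0.03,-0.92,0,0,0.4],[0.03,-0.92,0,0,0.4],[0.03,-0.92,0,0,0.4],[0.03,-0.92,0,0,0.4],[0.03,-0.92,0,0,0.4],[0.03,-0.92,0,0,0.4],[0.03,-0.92,0,0,0.4],[0.03,-0.92,0,0,0.4],[0.02,-0.92,0,0,0.4],[0.01,-0.92,0.4,0,0.4],[0.01,-0.92,0.7,0,0.4],[0,0,0.9,0,0.4],[0,0,0.6,0,0.4],[0,0,0,0,0.4],[0,0,0,0,0.4],[0,0,0,0,0.4]]'; python3 - <<'E'
from h import *
d=.02; go(.502-.004*np.cos(d),-.1815-.004*np.sin(d),.007,d+np.pi/2)
E
```

```text
time: 28.4
tool_pos: [0.5011, -0.1808, 0.0692]
tcp_rot: [-0.032, 3.138, -0.002]
wrist_force: [-1.6, -0.1, -0.0]
width: 0.399
grip_force: 0.0
spin 0.01 shift units [ 0.07 -0.01  1.24] q6 -1.98 tcp [ 0.5011 -0.1808  0.0692] t 28.4
```

```bash
python3 -m creep '[[0.07,0,0.7,0,0.4],[0,0,0.54,0,0.4],[0,0,0,0,0.4],[0,0,0,0,0.4],[0,0,0,0,0],[0,0,0,0,0],[0,0,0,0,0],[0,0,0,0,0],[0,0,-0.5,0,0],[0,0,-0.9,-0.6,0],[0,0,-0.9,-0.6,0],[0,0,-0.9,-0.6,0],[0,0,-0.6,-0.5,0],[0,0,0,0,0],[0,0,0,0,0],[0,0,0,0,0]]' 70; python3 -c "
from h import *
c,s=np.cos(.25),np.sin(.25);sy=.012
go(.503-.004*c-s*sy,.336-.004*s+c*sy,.022,.25+np.pi/2)"
```

```text
time: 30.4
tool_pos: [0.4947, -0.1799, 0.1931]
tcp_rot: [0.391, -3.114, -0.003]
wrist_force: [0.4, 0.0, -1.1]
width: 0.105
grip_force: 68.4
spin -0.0 shift units [-2.64 10.19  3.44] q6 -2.22 tcp [ 0.4947 -0.1799  0.1931] t 30.4
```

```bash
python3 -m creep '[[-0.24,0.92,0,0,0],[-0.24,0.92,0,0,0],[-0.24,0.92,0,0,0],[-0.24,0.92,0,0,0],[-0.24,0.93,0,0,0],[-0.24,0.93,0,0,0],[-0.24,0.93,0,0,0],[-0.24,0.93,0,0,0],[-0.24,0.93,0,0,0],[-0.24,0.93,0,0,0],[-0.24,0.93,0,0,0],[0,0,0,0,0],[0,0,0.9,0,0],[0,0,0.6,0,0],[0,0,0,0,0],[0,0,0,0,0]]'; python3 - <<'E'
from h import *
c,s=np.cos(.25),np.sin(.25);sy=.012
go(.503-.004*c-s*sy,.336-.004*s+c*sy,.022,.25+np.pi/2)
E
```

```text
time: 32.4
tool_pos: [0.4982, 0.3454, 0.1208]
tcp_rot: [-0.391, 3.117, -0.0]
wrist_force: [0.1, 0.5, -0.6]
width: 0.103
grip_force: 68.5
spin -0.01 shift units [0.03 0.04 1.98] q6 -1.26 tcp [0.4982 0.3454 0.1208] t 32.4
```

```bash
python3 -m creep '[[0.03,0.04,0.5,0,0],[0,0,0.8,0,0],[0,0,0.68,0,0],[0,0,0,0,0],[0,0,0,0,0],[0,0,0,0,0.15],[0,0,0,0,0.23],[0,0,0,0,0.23],[0,0,0,0,0.23],[0,0,-0.6,0,0.23],[0,0,-0.9,0,0.2],[0,0,-0.9,0,0],[0,0,-0.9,0,0],[0,0,-0.9,0,0],[0,0,-0.6,0,0],[0,0,0,0,0],[0,0,0,0,0]]'; python3 - <<'E'
from h import *
p=shot("wrist","a1"); print([(np.round(b["bbox"]),round(b["score"],2)) for b in bot.look_for("bolt1",p)])
print([(np.round(b["bbox"]),round(b["score"],2)) for b in bot.look_for("kit1_pad",p)],np.round(bot.read_state()["tool_pos"],4))
E
```

```text
time: 34.52
tool_pos: [0.4952, 0.347, 0.2601]
tcp_rot: [0.392, -3.116, 0.001]
wrist_force: [0.2, 0.1, -1.2]
width: 0.001
grip_force: 0.0
[(array([322., 175., 343., 234.]), 0.97), (array([301., 161., 322., 216.]), 0.68), (array([ 58., 150.,  89., 210.]), 0.64), (array([ 32., 145.,  70., 203.]), 0.62)]
[] [0.4948 0.3468 0.259 ]
```

View pics/a1.png

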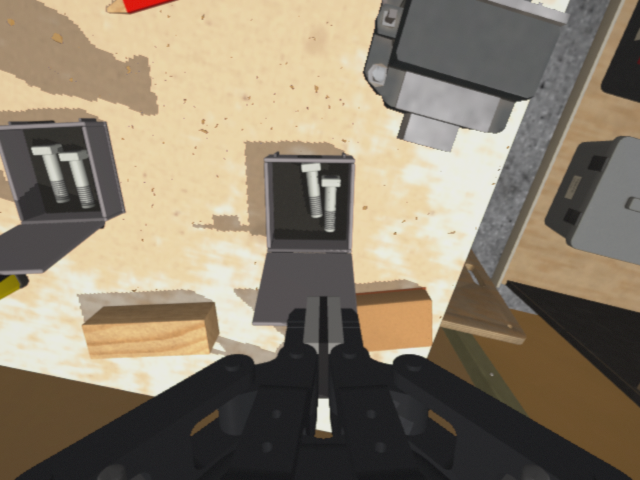

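Both bolts are in the left-hand box at (313,190) and (331,205). I'll work out the lid angles from the free corner at (253,324), and for the other box from b2.

```bash
python3 - <<'E'
from h import *
p=shot("wrist")
def lid(cx,cy,a,uv,sy):
    c,s=np.cos(a),np.sin(a)
    for th in np.arange(1.6,2.15,.05):
        x=.048-.096*np.cos(th); z=.04+.096*np.sin(th)
        print(round(th,2),np.round(proj(p,[cx+c*x-s*sy,cy+s*x+c*sy,z])),end=" ")
    print()
print("A corner (253,324)"); lid(.503,.336,.25,None,-.044)
print("B right corner ~(43,271)"); lid(.538,.085,.29,None,.044)
c,s=np.cos(.25),np.sin(.25)
for x,z in ((.125,.26),(.125,.115)): go(.503+c*x,.336+s*x,z,.25+np.pi/2)
E
```

```text
A corner (253,324)
1.6 [251. 302.] 1.65 [251. 307.] 1.7 [252. 312.] 1.75 [252. 317.] 1.8 [253. 322.] 1.85 [253. 326.] 1.9 [254. 330.] 1.95 [255. 334.] 2.0 [255. 337.] 2.05 [256. 340.] 2.1 [257. 343.] 
B right corner ~(43,271)
1.6 [ 35. 266.] 1.65 [ 37. 271.] 1.7 [ 39. 277.] 1.75 [ 41. 282.] 1.8 [ 44. 287.] 1.85 [ 46. 292.] 1.9 [ 49. 296.] 1.95 [ 52. 301.] 2.0 [ 55. 304.] 2.05 [ 58. 308.] 2.1 [ 62. 311.] 
spin 0.0 shift units [-2.6  -0.25 -0.02] q6 -1.25 tcp [0.4949 0.3468 0.2592] t 34.7
spin 0.0 shift units [-2.61 -0.25  2.88] q6 -1.25 tcp [0.4949 0.3468 0.2592] t 34.7
```

```bash
python3 -m creep '[[-0.8,-0.09,0,0,0],[-0.8,-0.08,0,0,0],[-0.7,-0.08,0,0,0],[0,0,0,0,0],[0,0,0.9,0,0],[0,0,0.9,0,0],[0,0,0.88,0,0],[0,0,0,0,0],[0,0,0,0,0],[0,0,0,0,0]]'; python3 - <<'E'
from h import *
s=bot.read_state(); a=.25; d=s["tool_pos"]-[.503,.336,0]
print("box frame",np.round([d[0]*np.cos(a)+d[1]*np.sin(a),-d[0]*np.sin(a)+d[1]*np.cos(a),d[2]],4))
E
```

```text
time: 35.98
tool_pos: [0.6119, 0.3648, 0.1307]
tcp_rot: [-0.392, 3.112, 0.003]
wrist_force: [0.5, -0.3, -0.2]
width: -0.001
grip_force: 0.0
box frame [0.1127 0.001  0.1307]
```

```bash
python3 -m creep '[[0.28,0,0,0,0],[0.28,0,0,0,0],[0.21,0,0,0,0],[0.21,0,0,0,0],[0.32,0,0.04,0,0],[0.32,0,0.04,0,0],[0.24,0,0.12,0,0],[0.24,0,0.12,0,0],[0.19,0,0.18,0,0],[0.19,0,0.18,0,0],[0.09,0,0.15,0,0],[0.09,0,0.15,0,0],[0.06,0,0.17,0,0],[0.06,0,0.16,0,0],[0.04,0,0.1,0,0],[0,0,0,0,0],[0,0,0,0,0]]'; cat > bf.py <<'E'
from h import *
import sys
cx,cy,a={"A":(.503,.336,.25),"B":(.538,.085,.29)}[sys.argv[1]]
s=bot.read_state(); d=s["tool_pos"]-[cx,cy,0]
print("box frame",np.round([d[0]*np.cos(a)+d[1]*np.sin(a),-d[0]*np.sin(a)+d[1]*np.cos(a),d[2]],4),"F",np.round(s["wrist_force"],1))
E
python3 bf.py A
```

```text
time: 38.1
tool_pos: [0.4737, 0.3288, 0.0568]
tcp_rot: [0.392, -3.117, 0.0]
wrist_force: [0.1, 0.0, 0.4]
width: -0.0
grip_force: 0.2
box frame [-0.0302  0.0003  0.0568] F [0.1 0.  0.4]
```

```bash
python3 -m creep '[[0,0,0.1,0,0],[0,0,0.1,0,0],[0,0,0.06,0,0],[0,0,0,0,0],[0,0,0,0,0]]'; python3 bf.py A
```

```text
time: 38.72
tool_pos: [0.4735, 0.3292, 0.0455]
tcp_rot: [0.392, -3.117, -0.001]
wrist_force: [-4.2, -1.1, 10.8]
width: -0.0
grip_force: 5.2
box frame [-0.0303  0.0007  0.0455] F [-4.2 -1.1 10.8]
```

```bash
python3 -m creep '[[0,0,0.02,0,0],[0,0,0.02,0,0],[0,0,0.02,0,0],[0,0,0,0,0],[0,0,0,0,0]]'; python3 bf.py A
```

```text
time: 39.35
tool_pos: [0.4736, 0.3291, 0.0436]
tcp_rot: [0.392, -3.116, -0.0]
wrist_force: [-7.1, -3.9, 19.4]
width: -0.001
grip_force: 9.7
box frame [-0.0302  0.0006  0.0436] F [-7.1 -3.9 19.4]
```

```bash
python3 -m creep '[[0,0,0.03,0,0],[0,0,0.03,0,0],[0,0,0.03,0,0],[0,0,0.03,0,0],[0,0,0,0,0],[0,0,0,0,0]]'; python3 bf.py A
```

```text
time: 40.1
tool_pos: [0.4739, 0.3295, 0.042]
tcp_rot: [0.392, -3.116, -0.001]
wrist_force: [-16.9, -8.7, 46.8]
width: -0.003
grip_force: 23.2
box frame [-0.0298  0.001   0.042 ] F [-16.9  -8.7  46.8]
```

```bash
python3 -m creep '[[0,0,-0.3,0,0],[0,0,-0.9,0,0],[0,0,-0.9,0,0],[0,0,-0.9,0,0],[0,0,-0.9,0,0],[0,0,0,0,0],[0,0,0,0,0]]'; python3 bf.py A; python3 - <<'E'
from h import *
p=shot("wrist","la"); a=.29;c,s=np.cos(a),np.sin(a)
print([(n,[(np.round(b["bbox"]),round(b["score"],2)) for b in bot.look_for(n,p)]) for n in ("kit1_pad","bolt1")])
print("pad expected",proj(p,[.503-.044*np.cos(.25),.336-.044*np.sin(.25),.045]))
go(.538+c*.11,.085+s*.11,.22,a+np.pi/2)
E
python3 bolts.py top | grep "len 0.0[56]"
```

```text
time: 40.98
tool_pos: [0.4734, 0.3286, 0.229]
tcp_rot: [0.392, -3.116, 0.001]
wrist_force: [-1.0, -0.7, 0.3]
width: -0.001
grip_force: 0.0
box frame [-3.05e-02  2.00e-04  2.29e-01] F [-1.  -0.7  0.3]
[('kit1_pad', [(array([ 83., 334., 223., 400.]), 0.27)]), ('bolt1', [(array([ 54., 179.,  90., 242.]), 0.82), (array([ 29., 175.,  68., 232.]), 0.71)])]
pad expected [322.77193168 198.00051326]
spin -0.4 shift units [-2.06 -5.03  0.15] q6 -1.26 tcp [0.4726 0.3281 0.2274] t 41.1
mid [ 0.4396 -0.3118] dir 0.282 len 0.0589 146
mid [ 0.5116 -0.3017] dir -0.108 len 0.057 141
mid [ 0.4416 -0.2297] dir 0.073 len 0.0569 132
```

View pics/la.png

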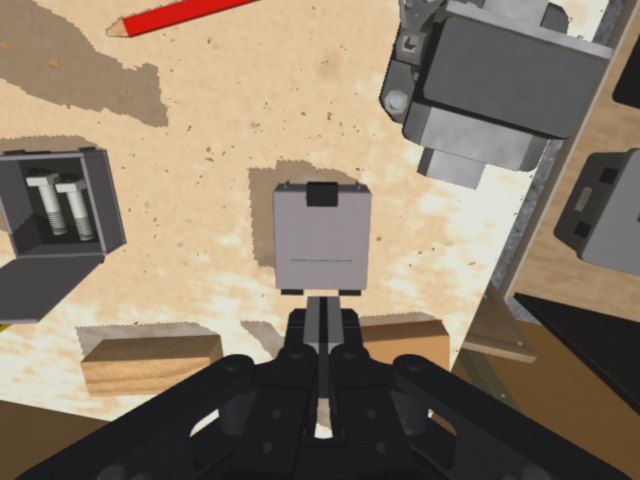

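The cover is shut, with its pad at (322,193). Now the second box's cover.

```bash
python3 -m creep '[[0,0,0,-0.4,0],[-0.35,-0.84,0,0,0],[-0.35,-0.84,0,0,0],[-0.34,-0.84,0,0,0],[-0.34,-0.84,0,0,0],[-0.34,-0.84,0,0,0],[-0.34,-0.83,0,0,0],[0,0,0,0,0],[0,0,0.6,0,0],[0,0,0.8,0,0],[0,0,0.6,0,0],[0,0,0,0,0],[0,0,0,0,0],[0,0,0,0,0]]'; python3 bf.py B
```

```text
time: 42.92
tool_pos: [0.6457, 0.1178, 0.132]
tcp_rot: [-0.454, 3.105, 0.0]
wrist_force: [0.1, -0.0, 0.7]
width: 0.001
grip_force: 0.0
box frame [0.1126 0.0007 0.132 ] F [ 0.1 -0.   0.7]
```

```bash
python3 -m creep '[[0.28,0,0.03,0,0],[0.28,0,0,0,0],[0.21,0,0,0,0],[0.21,0,0,0,0],[0.32,0,0.04,0,0],[0.32,0,0.04,0,0],[0.24,0,0.12,0,0],[0.24,0,0.12,0,0],[0.19,0,0.18,0,0],[0.19,0,0.18,0,0],[0.09,0,0.15,0,0],[0.09,0,0.15,0,0],[0.06,0,0.17,0,0],[0.06,0,0.16,0,0],[0.04,0,0.1,0,0],[0,0,0.1,0,0],[0,0,0.1,0,0],[0,0,0.06,0,0],[0,0,0,0,0],[0,0,0,0,0]]'; python3 bf.py B; python3 -m creep '[[0,0,0.02,0,0],[0,0,0.02,0,0],[0,0,0.02,0,0],[0,0,0,0,0],[0,0,0,0,0]]'; python3 bf.py B
```

```text
time: 45.42
tool_pos: [0.5105, 0.0771, 0.0462]
tcp_rot: [-0.454, 3.106, -0.0]
wrist_force: [-0.7, -0.2, 8.5]
width: -0.0
grip_force: 9.9
box frame [-0.0286  0.0003  0.0462] F [-0.7 -0.2  8.5]
time: 46.05
tool_pos: [0.5106, 0.0771, 0.0456]
tcp_rot: [-0.454, 3.107, -0.0]
wrist_force: [-8.4, -0.9, 25.5]
width: 0.002
grip_force: 17.8
box frame [-0.0285  0.0003  0.0456] F [-8.4 -0.9 25.5]
```

```bash
python3 -m creep '[[0,0,0.03,0,0],[0,0,0.03,0,0],[0,0,0.03,0,0],[0,0,0,0,0],[0,0,0,0,0]]'; python3 bf.py B;  python3 -m creep '[[0,0,-0.3,0,0],[0,0,-0.9,0,0],[0,0,-0.9,0,0],[0,0,-0.9,0,0],[0,0,-0.9,0,0],[0,0,0,0,0],[0,0,0,0,0]]'; python3 - <<'E'
from h import *
p=shot("wrist","lb")
print("pad expected",proj(p,[.538-.044*np.cos(.29),.085-.044*np.sin(.29),.045]))
E
python3 bolts.py top | grep "len 0.0[56]"
```

```text
time: 46.68
tool_pos: [0.5105, 0.0771, 0.041]
tcp_rot: [-0.454, 3.107, -0.0]
wrist_force: [-8.4, -1.3, 26.4]
width: -0.0
grip_force: 13.1
box frame [-0.0287  0.0003  0.041 ] F [-8.4 -1.3 26.4]
time: 47.55
tool_pos: [0.5086, 0.0769, 0.2316]
tcp_rot: [0.454, -3.107, -0.0]
wrist_force: [-0.4, -0.2, -0.5]
width: 0.0
grip_force: 0.0
pad expected [322.15594395 197.43172257]
mid [ 0.44   -0.3122] dir 0.29 len 0.0587 122
mid [ 0.5115 -0.3018] dir -0.099 len 0.057 139
mid [ 0.4416 -0.2304] dir 0.076 len 0.0567 113
```

View pics/lb.png

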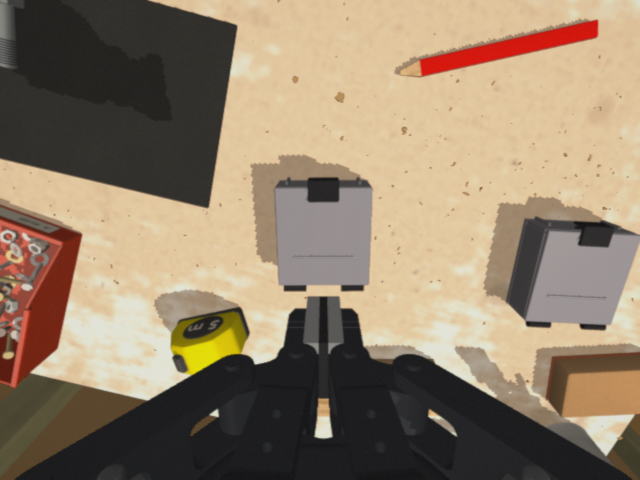

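Both covers are shut, with pads at (322,189) and (596,234). Next I'll locate the bin in the top and wrist views.

```bash
python3 - <<'E'
from h import *
import pickle
t=shot("top"); w=pickle.load(open("p3.pkl","rb"))
crop=t["pixels"][135:220,385:460,::-1]; crop2=w["pixels"][305:440,240:400,::-1]
cv2.imwrite("pics/bin.png",np.hstack([cv2.resize(crop,(397,450),interpolation=cv2.INTER_CUBIC),cv2.resize(crop2,(400,450),interpolation=cv2.INTER_CUBIC)]))
d=.075; go(.4419-.004*np.cos(d),-.2285-.004*np.sin(d),.007,d+np.pi/2)
E
```

```text
spin 2.15 shift units [ 1.84 -5.99  4.47] q6 -1.76 tcp [0.5079 0.0768 0.2301] t 47.7
```

View pics/bin.png

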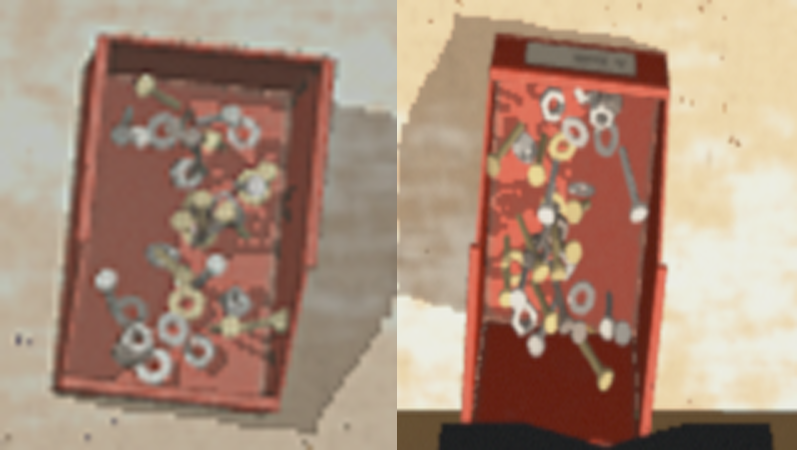

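In the crop, the bin's back rim corners are at top-view (403.5,142) and (448,146.3), and its front lip corners at (395.4,209) and (437.5,212).

```bash
python3 - <<'E'
from h import *
import pickle
t=shot("top"); w=pickle.load(open("p3.pkl","rb"))
P=np.array([onz(t,(403.5,142),.066),onz(t,(448,146.3),.066),onz(t,(437.5,212.1),.03),onz(t,(395.4,209.1),.03)])[:,:2]
print(P.round(4),"c",P.mean(0).round(4),"sides",[np.linalg.norm(P[i]-P[i-1]).round(4) for i in range(4)],"yaw",[np.arctan2(*(P[i]-P[j])[::-1]).round(3) for i,j in ((0,3),(1,2))])
# wrist front lip corners z=.03 (crop x2.5,y3.333): left (490,75), right (668,90)
L=[onz(w,(240+(490-397)/2.5,305+75/3.333),.03),onz(w,(240+(668-397)/2.5,305+90/3.333),.03)]; print("wrist front",np.round(L,4),np.round(np.mean(L,0),4), np.linalg.norm(L[0]-L[1]))
E
python3 -m creep '[[0,0,0,0.8,0.4],[0,0,0,0.8,0.4],[0,0,0,0.55,0.4],[0.26,-0.86,0,0,0.4],[0.26,-0.86,0,0,0.4],[0.26,-0.86,0,0,0.4],[0.26,-0.86,0,0,0.4],[0.26,-0.85,0.3,0,0.4],[0.27,-0.85,0.7,0,0.4],[0.27,-0.85,0.9,0,0.4],[0,0,0.9,0,0.4],[0,0,0.5,0,0.4],[0,0,0,0,0.4],[0,0,0,0,0.4],[0,0,0,0,0.4]]'; python3 - <<'E'
from h import *
d=.075; go(.4419-.004*np.cos(d),-.2285-.004*np.sin(d),.007,d+np.pi/2)
E
```

```text
[[ 0.7594 -0.1681]
 [ 0.7505 -0.2699]
 [ 0.6029 -0.2532]
 [ 0.6088 -0.1548]] c [ 0.6804 -0.2115] sides [np.float64(0.1513), np.float64(0.1022), np.float64(0.1485), np.float64(0.0985)] yaw [np.float64(-0.088), np.float64(-0.113)]
wrist front [[ 0.6065 -0.2496  0.03  ]
 [ 0.6131 -0.1542  0.03  ]] [ 0.6098 -0.2019  0.03  ] 0.09564913211792272
time: 49.62
tool_pos: [0.4415, -0.2285, 0.0695]
tcp_rot: [-0.119, 3.137, -0.003]
wrist_force: [0.5, -1.2, -0.4]
width: 0.4
grip_force: 0.0
spin 0.01 shift units [0.08 0.   1.25] q6 -2.17 tcp [ 0.4415 -0.2285  0.0695] t 49.6
```

```bash
python3 -m creep '[[0.08,0,0.7,0,0.4],[0,0,0.55,0,0.4],[0,0,0,0,0.4],[0,0,0,0,0.4],[0,0,0,0,0],[0,0,0,0,0],[0,0,0,0,0],[0,0,0,0,0],[0,0,-0.5,0,0],[0,0,-0.9,0.6,0],[0,0,-0.9,0.6,0],[0,0,-0.9,0.55,0],[0,0,0,0,0],[0,0,0,0,0],[0,0,0,0,0]]' 70; python3 -c "
from h import *
go(.681+.03,-.211-.003,.045,-.1+np.pi/2)"
```

```text
time: 51.5
tool_pos: [0.4348, -0.2275, 0.1634]
tcp_rot: [-0.156, -3.134, -0.003]
wrist_force: [-0.5, 0.3, -0.5]
width: 0.099
grip_force: 68.5
spin 0.0 shift units [-5.48  0.82  2.35] q6 -2.0 tcp [ 0.4348 -0.2275  0.1634] t 51.5
```

```bash
python3 -m creep '[[-0.91,0.14,0,0,0],[-0.91,0.14,0,0,0],[-0.91,0.14,0,0,0],[-0.92,0.14,0,0,0],[-0.92,0.13,0,0,0],[-0.91,0.13,0,0,0],[0,0,0.5,0,0],[0,0,0.8,0,0],[0,0,0.7,0,0],[0,0,0.35,0,0],[0,0,0,0,0],[0,0,0,0,0],[0,0,0,0,0]]' ; python3 -m creep '[[0,0,0,0,0.2],[0,0,0,0,0.3],[0,0,0,0,0.3],[0,0,0,0,0.3],[0,0,-0.7,0,0.3],[0,0,-0.9,0,0.3],[0,0,-0.9,0,0.4],[0,0,0,0,0.4],[0,0,0,0,0.4]]'; python3 - <<'E'
from h import *
shot("wrist","bin1")
d=-.11; go(.5108-.004*np.cos(d),-.3-.004*np.sin(d),.007,d+np.pi/2)
E
python3 bolts.py top | grep "len 0.0[56]"
```

```text
time: 53.12
tool_pos: [0.7145, -0.2154, 0.0503]
tcp_rot: [0.157, 3.134, -0.002]
wrist_force: [-0.5, 0.7, -0.8]
width: 0.103
grip_force: 68.4
time: 54.25
tool_pos: [0.7127, -0.2147, 0.1727]
tcp_rot: [-0.157, -3.138, -0.0]
wrist_force: [-0.3, -0.3, 0.1]
width: 0.401
grip_force: 0.0
spin 0.1 shift units [ 3.88 -2.14  3.29] q6 -1.8 tcp [ 0.7119 -0.2145  0.1713] t 54.3
```

```bash
python3 -m creep '[[0.78,-0.43,-0.1,0.1,0.4],[0.78,-0.43,0,0,0.4],[0.78,-0.43,0,0,0.4],[0.77,-0.43,0,0,0.4],[0.77,-0.42,0,0,0.4],[0.8,0,0,0,0.4],[0,0,0,0,0.4],[0,0,0,0,0.4],[0,0,0,0,0.4]]'; python3 bolts.py wrist | grep "len 0.0[56]"; python3 - <<'E'
from h import *
d=-.11; go(.5108-.004*np.cos(d),-.3-.004*np.sin(d),.007,d+np.pi/2)
E
python3 bolts.py top | grep "len 0.0[56]"
```

```text
time: 55.48
tool_pos: [0.4697, -0.2959, 0.1776]
tcp_rot: [0.171, 3.137, 0.0]
wrist_force: [0.1, -0.7, -0.8]
width: 0.398
grip_force: 0.0
mid [ 0.4401 -0.3088] dir 0.264 len 0.0576 1192
mid [ 0.5108 -0.299 ] dir -0.136 len 0.0597 930
spin 0.01 shift units [-0.74  0.01  3.41] q6 -2.07 tcp [ 0.4697 -0.2959  0.1777] t 55.5
mid [ 0.4388 -0.3118] dir 0.298 len 0.0573 140
```

```bash
python3 -m creep '[[-0.74,0.02,0.4,0.1,0.4],[0,0,0.9,0,0.4],[0,0,0.9,0,0.4],[0,0,0.7,0,0.4],[0,0,0.5,0,0.4],[0,0,0,0,0.4],[0,0,0,0,0.4],[0,0,0,0,0],[0,0,0,0,0],[0,0,0,0,0],[0,0,0,0,0],[0,0,-0.5,0,0],[0,0,-0.9,0,0],[0,0,-0.9,0,0],[0,0,-0.9,-0.2,0],[0,0,0,0,0],[0,0,0,0,0],[0,0,0,0,0]]' 70; python3 -c "
from h import *
go(.681-.035,-.211+.0035,.045,-.1+np.pi/2)"
```

```text
time: 57.82
tool_pos: [0.5042, -0.2981, 0.1656]
tcp_rot: [-0.157, -3.134, -0.003]
wrist_force: [0.8, 0.8, -0.1]
width: 0.102
grip_force: 68.5
spin 0.0 shift units [-2.65  2.08  2.41] q6 -2.05 tcp [ 0.5042 -0.2981  0.1656] t 57.8
```

```bash
python3 -m creep '[[-0.66,0.52,0,0,0],[-0.66,0.52,0,0,0],[-0.66,0.52,0,0,0],[-0.66,0.52,0,0,0],[0,0,0.5,0,0],[0,0,0.8,0,0],[0,0,0.7,0,0],[0,0,0.4,0,0],[0,0,0,0,0],[0,0,0,0,0],[0,0,0,0,0]]' ; python3 -m creep '[[0,0,0,0,0.2],[0,0,0,0,0.3],[0,0,0,0,0.3],[0,0,0,0,0.3],[0,0,-0.7,0,0.3],[0,0,-0.9,0,0.3],[0,0,-0.9,0,0.4],[0,0,0,0,0.4],[0,0,0,0,0.4]]'; python3 - <<'E'
from h import *
d=.275; go(.44-.004*np.cos(d),-.3092-.004*np.sin(d),.175,d+np.pi/2)
E
```

```text
time: 59.2
tool_pos: [0.6489, -0.2093, 0.0501]
tcp_rot: [0.157, 3.134, -0.002]
wrist_force: [-0.5, -0.4, -0.4]
width: 0.104
grip_force: 68.5
time: 60.32
tool_pos: [0.6471, -0.2086, 0.1727]
tcp_rot: [-0.157, -3.138, -0.0]
wrist_force: [0.2, 0.2, 0.1]
width: 0.401
grip_force: 0.0
spin -3.75 shift units [ 4.61 -0.81 -0.05] q6 -1.82 tcp [ 0.6471 -0.2086  0.1727] t 60.3
```

```bash
python3 -m creep '[[0,0,0,1,0.4],[0,0,0,1,0.4],[0,0,0,1,0.4],[0,0,0,1,0.4],[0,0,0,1,0.4],[0,0,0,1,0.4],[0,0,0,1,0.4],[0,0,0,1,0.4],[0,0,0,1,0.4],[0,0,0,1,0.4],[0,0,0,1,0.4],[0,0,0,1,0.4],[0,0,0,1,0.4],[0,0,0,1,0.4],[0,0,0,1,0.4],[0,0,0,1,0.4],[0,0,0,1,0.4],[0,0,0,1,0.4],[0,0,0,1,0.4],[0,0,0,1,0.4]]' ; python3 -m creep '[[0,0,0,0.96,0.4],[0,0,0,0.96,0.4],[0,0,0,0.96,0.4],[0,0,0,0.96,0.4],[0,0,0,0.96,0.4],[0,0,0,0.96,0.4],[0,0,0,0.95,0.4],[0,0,0,0.95,0.4],[-0.92,0.16,0,0,0.4],[-0.92,0.16,0,0,0.4],[-0.92,0.16,0,0,0.4],[-0.92,0.16,0,0,0.4],[-0.93,0.16,0,0,0.4],[0,0,0,0,0.4],[0,0,0,0,0.4],[0,0,0,0,0.4]]'; python3 bolts.py top | grep "len 0.0[56]"; python3 - <<'E'
from h import *
d=.275; go(.44-.004*np.cos(d),-.3092-.004*np.sin(d),.007,d+np.pi/2)
p=shot("wrist"); print([(np.round(b["bbox"]),round(b["score"],2)) for b in bot.look_for("bolt1",p)])
E
```

```text
time: 62.82
tool_pos: [0.6458, -0.2081, 0.1699]
tcp_rot: [-2.724, -1.557, 0.005]
wrist_force: [-0.0, -0.3, -0.5]
width: 0.402
grip_force: 0.0
time: 64.82
tool_pos: [0.4371, -0.3093, 0.1722]
tcp_rot: [-3.111, -0.433, 0.001]
wrist_force: [0.3, 0.9, 0.1]
width: 0.402
grip_force: 0.0
spin 0.02 shift units [-0.03  0.01  3.31] q6 0.63 tcp [ 0.4372 -0.3093  0.1724] t 64.9
[(array([311., 180., 334., 253.]), 0.69)]
```

```bash
python3 bolts.py wrist; python3 -c "
from h import *
p=shot('wrist','fl'); print(proj(p,[.44,-.309,.0115]))"
```

```text
[ 0.4371 -0.3095  0.1727]
mid [ 0.474  -0.3424] dir -0.05 len 0.1621 915
mid [ 0.4386 -0.3092] dir 0.254 len 0.0615 1205
[323.38990485 216.36995189]
```

```bash
python3 -m creep '[[-0.01,0,0.6,0,0.4],[0,0,0.9,0,0.4],[0,0,0.9,0,0.4],[0,0,0.6,0,0.4],[0,0,0.31,0,0.4],[0,0,0,0,0.4],[0,0,0,0,0.4],[0,0,0,0,0],[0,0,0,0,0],[0,0,0,0,0],[0,0,0,0,0],[0,0,-0.5,0,0],[0,0,-0.9,0.9,0],[0,0,-0.9,0.95,0],[0,0,-0.9,0.95,0],[0,0,0,0.95,0],[0,0,0,0,0],[0,0,0,0,0],[0,0,0,0,0]]' 70; python3 -c "
from h import *
go(.681+.0012,-.211+.012,.05,-.1+np.pi/2)"
```

```text
time: 67.45
tool_pos: [0.4353, -0.3096, 0.1663]
tcp_rot: [-3.137, 0.154, 0.003]
wrist_force: [0.4, 0.2, -0.5]
width: 0.104
grip_force: 68.6
spin 0.02 shift units [ 4.7  -2.69  2.32] q6 1.0 tcp [ 0.4353 -0.3096  0.1663] t 67.5
```

```bash
python3 -m creep '[[0.78,-0.45,0,0,0],[0.78,-0.45,0,0,0],[0.78,-0.45,0,0,0],[0.78,-0.45,0,0,0],[0.79,-0.45,0,0,0],[0.79,-0.44,0,0,0],[0,0,0.5,0,0],[0,0,0.8,0,0],[0,0,0.7,0,0],[0,0,0.32,0,0],[0,0,0,0,0],[0,0,0,0,0],[0,0,0,0,0]]' ; python3 -m creep '[[0,0,0,0,0.2],[0,0,0,0,0.3],[0,0,0,0,0.3],[0,0,0,0,0.3],[0,0,-0.7,0,0.3],[0,0,-0.9,0,0.3],[0,0,-0.9,0,0.4],[-0.8,0.6,-0.9,0,0.4],[-0.8,0.6,-0.9,0,0.4],[-0.8,0.9,-0.5,0,0.4],[-0.8,0.9,0,0,0.4],[-0.8,0.9,0,0,0.4],[0,0,0,0,0.4],[0,0,0,0,0.4]]'; python3 - <<'E'
from h import *
p=shot("scene");t=shot("top")
a=cv2.resize(p["pixels"][150:380,170:480,::-1],(800,594),interpolation=cv2.INTER_CUBIC)
b=cv2.resize(t["pixels"][130:350,140:480,::-1],(800,518),interpolation=cv2.INTER_CUBIC)
cv2.imwrite("pics/fs.png",a);cv2.imwrite("pics/ft.png",b); print(bot.read_state()["time"])
E
```

```text
time: 69.08
tool_pos: [0.6846, -0.2, 0.0537]
tcp_rot: [3.137, -0.156, 0.005]
wrist_force: [0.2, -0.3, -0.1]
width: 0.101
grip_force: 68.6
time: 70.82
tool_pos: [0.4727, -0.3683, 0.284]
tcp_rot: [-3.137, 0.157, -0.001]
wrist_force: [0.1, 0.0, -0.5]
width: 0.4
grip_force: 0.0
70.925
```

View pics/ft.png

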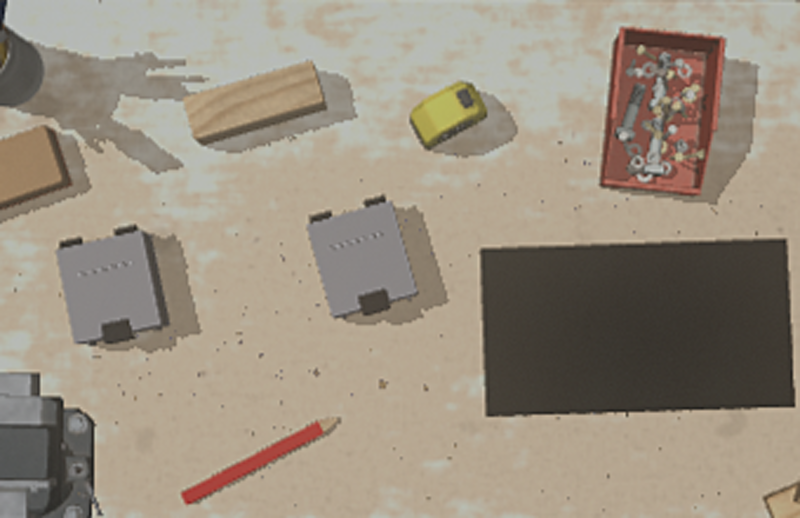

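View pics/fs.png

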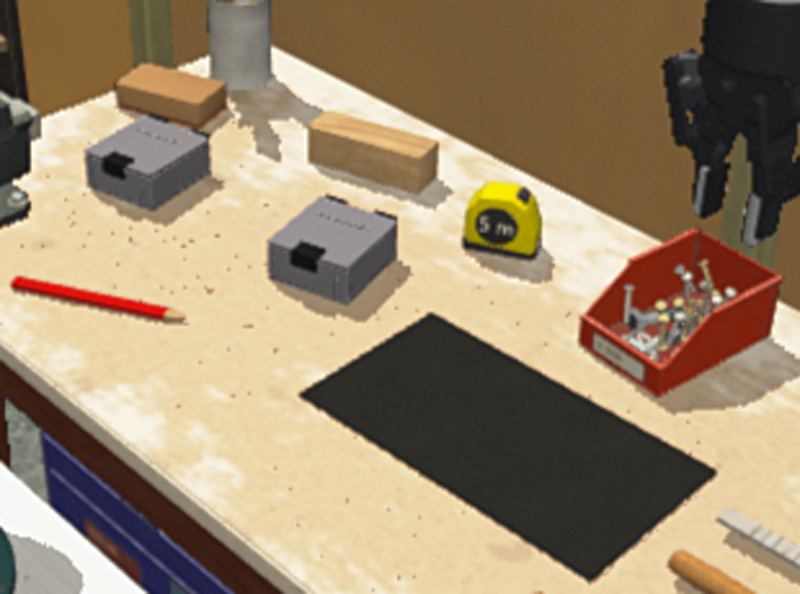

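The mat is empty, both covers are shut at (110,290) and (362,260) in the top crop, the loose bolts are in the bin at (655,120), and the bystanders haven't moved. The arm is clear, so I'm handing the job in.

```bash
python3 -c "
from workcell import bot
print(bot.finish_job())"
```

```text
the job is handed in; nothing more can be done
None
```

I handed the job in at about 71 s: two bolts in each of the two kit boxes, both covers pressed shut and holding, the three leftover bolts in the red bin, and the tape measure, offcut and pencil left where they were; the judge's verdict was not shown.

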